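# Load the UV curing cabinet with setting holders

## Robot

A 7-joint arm with a two-finger parallel gripper is mounted at the origin on a cart in front of the work surface, level with it; the furniture and walls round the work are solid. World frame = base frame: x ahead of the robot, y to its left, z up, the work surface at z = 0. Lengths are in m, angles in rad, forces in N, time in s.
With the tool pointing down it reaches from about 0.425 to 0.925 m from the base axis. Payload 6.8 kg.
Tool frame: the origin (TCP) lies midway between the tips of the shut fingers; the grasp point (between the pads) lies 19 mm behind it (env.grip_depth is the distance from the TCP to the grasp point, in m); x points along the fingers, y is the direction in which the jaws open and shut, and the axes are right-handed (so a half turn about x gives the same grasp; the last joint's range is limited). The gripper opens to 88 mm and grips with 3 to 60 N. Pads are 20 mm wide; open, the fingers measure 115 mm over their backs; the gripper's body (75 mm by 178 mm) begins 61 mm behind the grasp point.
Start: joints at [1.083, 0.477, 0.022, 1.555, -0.011, 1.109, -0.083], TCP at [0.25, -0.627, 0.223] pointing down, gripper open.
Joint ranges: [-2.96, 2.96], [-0.34, 2.1], [-1.41, 1.46], [0.24, 2.44], [-1.37, 4.51], [0.17, 1.92], [-2.96, 2.96]. Speed limits (rad/s): [2.39, 2.39, 3.14, 3.14, 3.14, 3.14, 3.14].

## Interface

Orientations are given as a unit quaternion [x, y, z, w].
In Python, from bench import env gives the robot as it stands.
- The arm moves only by the tool arm_command, never from a script. Its argument "deltas" is a list of rows, each an object with "offset": the shift along the tool's x, y, z in cm, a list of three; "turn": the turn about the tool's x in degrees; "claw": the opening, from 0 (shut) to 1 (fully open). In form: [{"offset": [tx, ty, tz], "turn": turn, "claw": claw}, ...]. A call has 1 to 8 rows; each row shifts and turns the commanded pose from where the row before left it, along the tool's axes as they then stand; what a row does not reach is not made up. A row lasts 1/8 s, in which the tool goes at most 62.5 mm and 10.7 degrees, less where a joint would pass 70% of its speed; a pose out of reach is approached as far as the arm can. A call is refused whole if a number of a shift passes 6.25 or a number of a turn 10.7, either way. A call with a gripper value outside its range is refused whole. The fingers move at their own pace and stop on an object; "grip_force" is the grip in N (left out, the last holds). Time passes only in rows, so rows that do not move let the fingers close. It gives the time, the measured TCP pose, the force and the opening at its end, in the units of the state.
- env.get_state(): the state, without advancing time (a new reading comes with each control period).
- env.get_image(name): name is "scene" or "top" or "wrist"; returns a dict with "img" (420x560x3 uint8, blue, green, red), "fx", "fy", "cx", "cy" (pixels), "rvec" (rotation vector, rad) and "tvec" (3), from world to camera coordinates, as OpenCV has them; the wrist camera has in their place "mount" (4x4, takes a point from camera to tool coordinates, whose origin is the TCP and whose axes are the tool frame's). Camera axes: x right, y down, z forward; pixel columns grow to the right and rows downward; lengths in m; the calibration is good to about 2 mm. A picture is of the moment at which its call begins: read the wrist's pose just before it. There is no depth.
- env.job_done(): hands the job in, once; it reports no verdict.
Trained networks look in the newest picture that a camera, given by its name, has taken for a name from the list of things; names that differ only in an ending like _2 or _b are one class to them, and where a whole thing is asked for, a point or a joint stands for the part that bears it (a point fixed in the world has none). Each returns a list of dicts, best first, with "confidence" (0 to 1); they miss things now and then, are a little off and sometimes report something else, mostly with a low value. They report only what shows in the picture. A call takes as long as a camera call. They do not tell look-alikes from the thing itself.
- env.recognise(camera, label): "at" ([x, y, z] in m, in world coordinates, good to about 4 mm: the middle of the surface that is visible of it).
- env.silhouettes(camera, label): "region" (420x560 bool, what is visible of it).
- env.tip_of(camera, label): "at" ([x, y, z] in m, in world coordinates, good to about 4 mm: a listed point, or the origin of a listed thing).
The state is a dict: "clock": time; "joint_pos": joint angles; "qvel": joint speeds; "joint_efforts": joint torques, N m; "ee_pos": TCP position; "tcp_rot": TCP orientation; "contact_force": force on the tool from outside, world axes, zero at the start; "moment": the same for the moment, N m; "gripper_width": finger opening in m.
Only numpy, scipy, OpenCV 4.12 (cv2) and the standard library are available. Lean on these libraries where they do the work, as an engineer would, in place of code of your own. Each camera call takes 0.05 s, during which the arm holds its last target. There are 200 camera calls.

## Task

The UV curing cabinet on the bench is still running: switch its lamp off at the rocker before you open it, then roll the tambour door right back and lay every setting holder from the bench flat on the tray floor, one to a lane, all with the brass jaws towards the front and the shank towards the back. Then roll the door fully shut and only after that switch the lamp on again. Leave the other tools where they lie.

Things in the scene. Friction and masses are not known exactly. Their poses are not given: they have to be found in the camera images.
- cabinet: UV curing cabinet fixed on the bench: half-drum 260 mm deep (x), 200 wide (y), 110 high. Origin on the bench under the track axis (along y at z = -25 mm); x points from the front (robot side) to the back, y to its left, z up. Cheeks: inner faces at y = +-90 mm, 10 mm thick, arc of radius 129 mm about the axis. Hood behind x = +20 mm. Switch housing on the left flank.
- tambour (a joint): slatted tambour door, rad about the track axis (125 mm track radius): 0 = shut, 1.152 = rolled right back under the hood. Track friction about 2 to 4 N at the handle; stays where it is left. Shut, it covers the tray from x = -104 mm to the hood.
- handle (a point): middle of the round steel pull bar (12 mm thick, along the cabinet's y, 40 mm clear between its posts), 40 mm off the door's lowest slat. It moves on a circle of 165 mm about the track axis: cabinet y = -35, x = 165 sin(a), z = -25 + 165 cos(a) mm, a = tambour - 0.915 rad: from (x -131, z 76) shut to (x 39, z 135) open. The bar can turn in a grip.
- rocker (a joint): black rocker switch of the lamp, rad: 0 = on (rear end down), 0.5 = off (front end down). Over-centre: it snaps to either end from the middle, 0.25. Pushing the raised end down takes about 4 N; each end moves about 10 mm.
- rocker_front (a point): top face of the rocker at its front end, 21 mm in front of the rocker's hinge (paddle 58 mm long along the cabinet's x, 26 mm wide; hinge at cabinet x = -80, y = +123, z = 61 mm, housing top at z = 56 mm). Push it down for off.
- rocker_rear (a point): top face of the rocker at its rear end, 21 mm behind the hinge; a small white rib marks it. Push it down for on.
- lane_0 (a point): middle of the right lane (seen from the front) on the tray floor, 36 mm above the bench, at cabinet x = -39, y = -50 mm; axes as the cabinet's. Lane 32 mm wide between bars 5 mm high, 91 mm long from a front lip 6 mm high to a back stop 12 mm high. A holder lying right has its origin about 11 mm above this point.
- lane_1 (a point): middle of the middle lane (seen from the front) on the tray floor, 36 mm above the bench, at cabinet x = -39, y = 0 mm; axes as the cabinet's. Lane 32 mm wide between bars 5 mm high, 91 mm long from a front lip 6 mm high to a back stop 12 mm high. A holder lying right has its origin about 11 mm above this point.
- lane_2 (a point): middle of the left lane (seen from the front) on the tray floor, 36 mm above the bench, at cabinet x = -39, y = 50 mm; axes as the cabinet's. Lane 32 mm wide between bars 5 mm high, 91 mm long from a front lip 6 mm high to a back stop 12 mm high. A holder lying right has its origin about 11 mm above this point.
- holder_0: setting holder, 80 mm long, 70 g, lying on any side of its square aluminium body (22 x 22 x 44 mm, the place to grasp); brass jaws 5 mm long on one end, round steel shank 11 mm thick, 32 mm long on the other. Origin at mid-length on its axis, 11 mm above what it lies on; x axis toward the jaws; middle of the square body at x = +14 mm. May be absent.
- holder_0_jaws (a point): middle of the brass jaw end of that holder, 40 mm from its origin.
- holder_1: setting holder, 80 mm long, 70 g, lying on any side of its square aluminium body (22 x 22 x 44 mm, the place to grasp); brass jaws 5 mm long on one end, round steel shank 11 mm thick, 32 mm long on the other. Origin at mid-length on its axis, 11 mm above what it lies on; x axis toward the jaws; middle of the square body at x = +14 mm. May be absent.
- holder_1_jaws (a point): middle of the brass jaw end of that holder, 40 mm from its origin.
- holder_2: setting holder, 80 mm long, 70 g, lying on any side of its square aluminium body (22 x 22 x 44 mm, the place to grasp); brass jaws 5 mm long on one end, round steel shank 11 mm thick, 32 mm long on the other. Origin at mid-length on its axis, 11 mm above what it lies on; x axis toward the jaws; middle of the square body at x = +14 mm. May be absent.
- holder_2_jaws (a point): middle of the brass jaw end of that holder, 40 mm from its origin.
- solder_tin: round solder tin, 57 mm across, 28 mm high; a bystander, origin at the middle of its underside. To be left alone.
- felt_stick: pale felt work stick, 17 x 105 x 12 mm; a bystander, origin at the middle of its underside. To be left alone.
- wax_spool: wooden wire spool, 44 mm across, 34 mm high; a bystander, origin at the middle of its underside. To be left alone.
- bench_lamp: bench lamp of the place, fixed; origin on the bench near its foot. Its long grey head (94 mm in x, 412 mm along y) hangs level over the bench with its middle 69 mm in front of the origin, underside 237 mm and top 288 mm above the bench: keep wrist and gripper clear of it.
Things that resemble listed ones, but are neither listed nor needed, are in the scene too. Leave any blue or brown look-alike of the holder_2 alone.

How it is judged:
By the outcome, as a careful person would: the job done as asked, in the order asked, and still so for the second after the job is handed in, with the robot touching nothing.
Of holder_0, holder_1, holder_2 only 2 to 3 are there at a start; the rules pass over those that are not, and their reading is None.
At some moment in a run one of holder_0, holder_1, holder_2 may be knocked a few centimetres aside while the robot is not near it.
Once in a run the grip may slacken for a moment while it holds something.
It also fails if it takes over 210 s, if anything falls off the work surface, if the arm or the gripper's body presses on something with over 40 N, if the wrist force passes 120 N, or if a joint passes its speed limit or range.

## Working session

There is one attempt and no reset: what is moved stays moved. The work goes in short steps, Python scripts to look and compute and a tool call to move; the robot and the scene stay as the last step left them, time stands still between calls to the robot, and variables do not carry over. Pictures are saved under pics/ and viewed, about 12 in all and at most 16, crops included, and the job is handed in when it is done.

Besides the shell and the picture viewer there is one more tool, called after "Call:" by a JSON object that holds its "name" and its "arguments". arm_command: Moves the arm, as the interface text tells. Its arguments: {"type":"object","properties":{"deltas":{"type":"array","items":{"type":"object","properties":{"offset":{"type":"array","items":{"type":"number"}},"turn":{"type":"number"},"claw":{"type":"number"}}}},"grip_force":{"type":"number"}},"required":["deltas"]}

```bash
mkdir -p pics; ls
cat > h.py <<'E'
import numpy as np,cv2
from bench import env
from scipy.spatial.transform import Rotation as R
def snap(c,f=None):
    d=env.get_image(c)
    if f: cv2.imwrite('pics/'+f,d['img'])
    return d
def proj(d,P):
    return cv2.projectPoints(np.array(P,float).reshape(-1,1,3),np.array(d['rvec'],float),np.array(d['tvec'],float),np.array([[d['fx'],0,d['cx']],[0,d['fy'],d['cy']],[0,0,1]],float),None)[0].reshape(-1,2)
def st():
    s=env.get_state();print('t',round(s['clock'],2),'p',np.round(s['ee_pos'],4),'w',round(s['gripper_width'],4),'F',np.round(s['contact_force'],1));print('R',np.round(R.from_quat(s['tcp_rot']).as_matrix(),3).tolist())
    return s
E
python3 - <<'E'
from h import *
st()
for c in('scene','top'):
    snap(c,c+'0.png')
    for l in ['cabinet','handle','rocker','rocker_front','rocker_rear','lane_0','lane_2','holder_0','holder_0_jaws','solder_tin','felt_stick','wax_spool','bench_lamp']:
        print(c,l,[(np.round(x['at'],3).tolist(),round(x['confidence'],2)) for x in env.tip_of(c,l)])
E
```

```text
pics
t 0.0 p [ 0.25   -0.6263  0.2217] w 0.0875 F [-1.1  0.2 -0.1]
R [[-0.001, 0.371, -0.929], [0.002, -0.929, -0.371], [-1.0, -0.002, 0.0]]
scene cabinet [([0.531, -0.189, 0.001], 0.63), ([0.489, 0.448, 0.005], 0.45)]
scene handle [([0.394, -0.194, 0.075], 0.86)]Traceback (most recent call last):
  File "<stdin>", line 6, in <module>
ValueError: it knows: bench_lamp, cabinet, felt_stick, handle, holder, holder_0_jaws, holder_1_jaws, holder_2_jaws, lane, rocker_front, rocker_rear, solder_tin, wax_spool
```

Run:
```python
from h import *
for c in('scene','top'):
    d=snap(c,c+'0.png')
    for l in ['cabinet','handle','rocker_front','rocker_rear','holder','holder_0_jaws','solder_tin','felt_stick','wax_spool','bench_lamp']:
        print(c,l,[(np.round(x['at'],3).tolist(),round(x['confidence'],2),proj(d,x['at'])[0].round().tolist()) for x in env.tip_of(c,l)])
```

```text
scene cabinet [([0.528, -0.189, -0.0], 0.93, [352.0, 165.0])]
scene handle [([0.395, -0.194, 0.08], 0.71, [400.0, 162.0]), ([0.515, 0.344, 0.013], 0.31, [215.0, 283.0])]
scene rocker_front [([0.465, -0.047, 0.074], 0.56, [344.0, 180.0]), ([0.492, -0.18, 0.035], 0.21, [362.0, 162.0])]
scene rocker_rear [([0.501, -0.058, 0.064], 0.43, [335.0, 174.0]), ([0.407, 0.005, -0.0], 0.24, [349.0, 223.0])]
scene holder [([0.324, -0.117, 0.009], 0.86, [404.0, 210.0]), ([0.469, 0.143, 0.007], 0.66, [293.0, 241.0]), ([0.551, 0.368, 0.012], 0.59, [195.0, 281.0]), ([0.458, 0.432, 0.013], 0.59, [201.0, 329.0]), ([0.512, 0.053, 0.014], 0.46, [303.0, 210.0])]
scene holder_0_jaws [([0.518, 0.345, 0.01], 0.57, [214.0, 284.0])]
scene solder_tin [([0.634, 0.149, 0.0], 0.67, [241.0, 211.0])]
scene felt_stick [([0.653, 0.284, 0.001], 0.74, [195.0, 238.0]), ([0.55, 0.368, 0.01], 0.69, [196.0, 282.0]), ([0.393, -0.192, 0.077], 0.47, [401.0, 163.0]), ([0.47, 0.142, 0.009], 0.4, [293.0, 240.0])]
scene wax_spool [([0.41, 0.006, 0.001], 0.9, [347.0, 223.0])]
scene bench_lamp []
top cabinet [([0.531, -0.187, 0.006],
[... 358 characters left out ...]
499, -0.052, 0.066], 0.69, [336.0, 214.0])]
top holder [([0.467, 0.141, 0.017], 0.65, [269.0, 229.0]), ([0.452, 0.429, 0.012], 0.59, [171.0, 238.0]), ([0.55, 0.37, 0.012], 0.56, [191.0, 204.0]), ([0.509, 0.056, 0.007], 0.54, [297.0, 215.0]), ([0.326, -0.12, 0.008], 0.51, [360.0, 276.0])]
top holder_0_jaws [([0.517, 0.346, 0.011], 0.66, [199.0, 215.0]), ([0.653, 0.287, -0.0], 0.3, [219.0, 171.0])]
top solder_tin [([0.637, 0.145, -0.001], 0.71, [266.0, 175.0]), ([0.529, -0.189, 0.003], 0.45, [378.0, 206.0]), ([0.551, 0.368, 0.012], 0.2, [192.0, 204.0])]
top felt_stick [([0.657, 0.283, -0.002], 0.56, [220.0, 170.0])]
top wax_spool [([0.411, 0.007, 0.001], 0.7, [315.0, 248.0])]
top bench_lamp []
```

View pics/scene0.png

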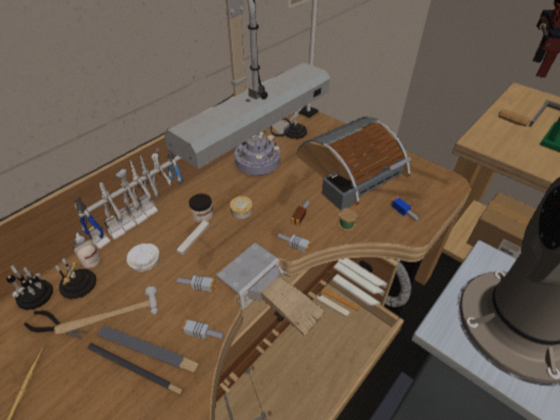

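View pics/top0.png

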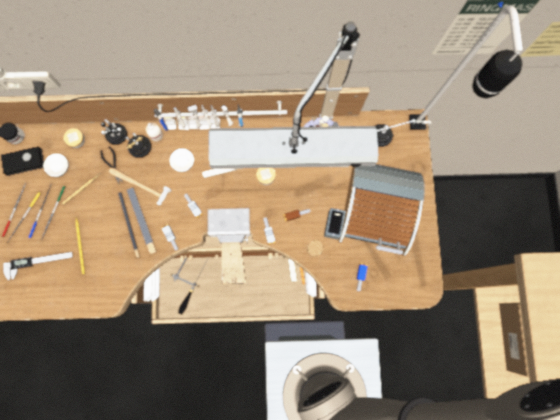

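Scene shows the cabinet (scene 355,160), lamp head over it to the left, and five holder shapes: blue (404,210), brown (303,210), and three bare aluminium ones at (293,241), (195,281), (201,329). The last three fit the description, and I'll check them in an enlarged crop.

```bash
cat >> h.py <<'E'
def ray(d,uv,z):
    K=np.array([[d['fx'],0,d['cx']],[0,d['fy'],d['cy']],[0,0,1]],float)
    M=cv2.Rodrigues(np.array(d['rvec'],float))[0];c=-M.T@np.array(d['tvec'],float).ravel()
    v=M.T@np.linalg.inv(K)@np.array([uv[0],uv[1],1.]);return c+v*(z-c[2])/v[2]
E
python3 - <<'E'
from h import *
from scipy.optimize import least_squares
L=np.array([[0,0,0],[-.131,-.035,.076],[-.101,.123,.066],[-.059,.123,.066]])
def f(p,W): return (R.from_euler('z',p[2]).apply(L)+[p[0],p[1],0]-W)[:,:2].ravel()
W=np.array([[.530,-.188,0],[.395,-.194,.077],[.4645,-.045,.07],[.500,-.055,.065]])
r=least_squares(f,[.53,-.19,-.2],args=(W,));print(r.x,np.degrees(r.x[2]),r.fun.round(4))
d=snap('top');s=snap('scene')
for uv in[(210,130),(378,128),(378,165),(210,167)]:print(uv,ray(d,uv,.288).round(3),ray(d,uv,.237).round(3))
for uv in[(171,132),(191,160),(330,78),(318,68)]:print('s',uv,ray(s,uv,.288).round(3))
def cr(d,u,v,w,h,k):return cv2.resize(d['img'][v:v+h,u:u+w],None,fx=k,fy=k,interpolation=cv2.INTER_CUBIC)
a=cr(s,165,195,160,150,3);b=cr(s,295,105,130,120,3);b=cv2.copyMakeBorder(b,0,450-b.shape[0],0,800-480-b.shape[1] if b.shape[1]<320 else 0,cv2.BORDER_CONSTANT)[:, :320]
cv2.imwrite('pics/c1.png',np.hstack([a,b]))
o=R.from_euler('z',r.x[2])
P=o.apply([[-.13,y,0] for y in(-.1,.1)]+[[.13,y,0] for y in(-.1,.1)])+[r.x[0],r.x[1],0];print(proj(d,P).round())
for c in('scene','top'):
  for x in env.tip_of(c,'holder_0_jaws')+env.tip_of(c,'holder_1_jaws'):print(c,np.round(x['at'],3),x['confidence'])
E
```

```text
[ 0.53083499 -0.18874628 -0.23511661] -13.47118952563245 [ 0.0008 -0.0007  0.0003  0.0017 -0.0032 -0.0006  0.0021 -0.0004]
(210, 130) [0.677 0.276 0.288] [0.696 0.283 0.237]
(378, 128) [ 0.67  -0.136  0.288] [ 0.689 -0.148  0.237]
(378, 165) [ 0.576 -0.129  0.288] [ 0.591 -0.141  0.237]
(210, 167) [0.583 0.277 0.288] [0.598 0.283 0.237]
s (171, 132) [0.667 0.276 0.288]
s (191, 160) [0.573 0.306 0.288]
s (330, 78) [ 0.569 -0.095  0.288]
s (318, 68) [ 0.619 -0.116  0.288]
[[404. 255.]
 [338. 242.]
 [418. 172.]
 [353. 159.]]
scene [0.515 0.347 0.01 ] 0.68
scene [ 0.503 -0.131  0.038] 0.54
scene [0.49  0.448 0.009] 0.72
top [0.515 0.346 0.011] 0.42
top [0.491 0.444 0.013] 0.74
```

View pics/c1.png

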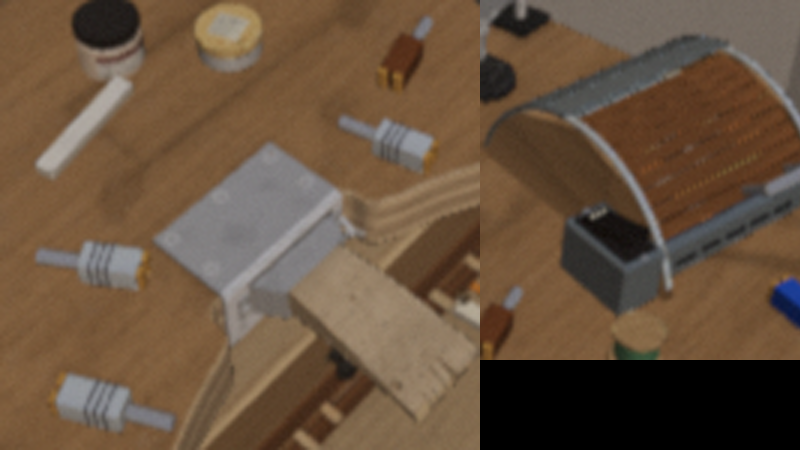

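All three aluminium holders have brass jaws, and the blue and brown look-alikes are clearly different. The rocker's white rib shows at its rear end. Now a planning helper, then the first move to the rocker.

```bash
cat >> h.py <<'E'
import json
CAB=np.array([.5308,-.1887,0]);YAW=-13.5
def cw(l): return R.from_euler('z',YAW,degrees=True).apply(np.array(l)/1000.)+CAB
def yaw_of(s): m=R.from_quat(s['tcp_rot']).as_matrix();return np.degrees(np.arctan2(m[1,1],m[0,1]))
def plan(wps,claw,pos=None,yaw=None):
    """wps: (x,y,z,yaw,claw) waypoints; tool taken as pointing straight down"""
    s=env.get_state();p=np.array(s['ee_pos']) if pos is None else np.array(pos);a=yaw_of(s) if yaw is None else yaw
    print('start',p.round(4),round(a,1))
    for w in wps:
        g=np.array(w[:3]);ga=w[3];da=(ga-a+180)%360-180 if len(w)<5 else w[4]
        n=int(max(np.ceil(np.linalg.norm(g-p)/.06),np.ceil(abs(da)/10.5),1));rows=[]
        for k in range(n):
            d=(g-p)/(n-k);c,q=np.cos(np.radians(a)),np.sin(np.radians(a))
            ty=np.array([c,q,0]);tz=np.array([q,-c,0])
            o=np.round(np.array([-d[2],d@ty,d@tz])*100,1);t=round(float(da/(n-k)),0 if n-k>1 else 1)
            p=p+np.array([0,0,-1])*o[0]/100+ty*o[1]/100+tz*o[2]/100;a+=t;da-=t
            rows.append({"offset":(o+0.).tolist(),"turn":-t+0.,"claw":claw})
        print(w);print('\n'.join(json.dumps(rows[i:i+8]) for i in range(0,n,8)))
E
python3 - <<'E'
from h import *
f=cw([-101,123,0]);print(f)
plan([(f[0],f[1],.2,-103.5),(f[0],f[1],.09,-103.5)],0)
E
```

```text
[ 0.46130442 -0.04552052  0.        ]
start [ 0.2503 -0.6269  0.2227] -68.2
(np.float64(0.4613044177941111), np.float64(-0.04552051804163934), 0.2, -103.5)
[{"offset": [0.2, -4.2, -3.7], "turn": 3.0, "claw": 0}, {"offset": [0.2, -4.4, -3.5], "turn": 3.0, "claw": 0}, {"offset": [0.2, -4.6, -3.3], "turn": 3.0, "claw": 0}, {"offset": [0.2, -4.7, -3.0], "turn": 3.0, "claw": 0}, {"offset": [0.2, -4.9, -2.8], "turn": 3.0, "claw": 0}, {"offset": [0.2, -5.0, -2.5], "turn": 3.0, "claw": 0}, {"offset": [0.2, -5.1, -2.3], "turn": 3.0, "claw": 0}, {"offset": [0.2, -5.3, -2.0], "turn": 4.0, "claw": 0}]
[{"offset": [0.2, -5.4, -1.6], "turn": 3.0, "claw": 0}, {"offset": [0.2, -5.5, -1.4], "turn": 4.0, "claw": 0}, {"offset": [0.3, -5.5, -0.9], "turn": 3.3, "claw": 0}]
(np.float64(0.4613044177941111), np.float64(-0.04552051804163934), 0.09, -103.5)
[{"offset": [5.5, 0.0, 0.0], "turn": 0.0, "claw": 0}, {"offset": [5.5, 0.0, 0.0], "turn": 0.0, "claw": 0}]
```

Call:
{"name": "arm_command", "arguments": {"deltas": [{"offset": [0.2,-4.2,-3.7],"turn": 3.0,"claw": 0},{"offset": [0.2,-4.4,-3.5],"turn": 3.0,"claw": 0},{"offset": [0.2,-4.6,-3.3],"turn": 3.0,"claw": 0},{"offset": [0.2,-4.7,-3.0],"turn": 3.0,"claw": 0},{"offset": [0.2,-4.9,-2.8],"turn": 3.0,"claw": 0},{"offset": [0.2,-5.0,-2.5],"turn": 3.0,"claw": 0},{"offset": [0.2,-5.1,-2.3],"turn": 3.0,"claw": 0},{"offset": [0.2,-5.3,-2.0],"turn": 4.0,"claw": 0}]}}

```text
clock: 2.55
ee_pos: [0.4039, -0.2027, 0.207]
tcp_rot: [0.707, -0.021, -0.706, -0.021]
contact_force: [0.1, 0.1, 0.0]
gripper_width: 0.0117
```

Call:
{"name": "arm_command", "arguments": {"deltas": [{"offset": [0.2,-5.4,-1.6],"turn": 3.0,"claw": 0},{"offset": [0.2,-5.5,-1.4],"turn": 4.0,"claw": 0},{"offset": [0.3,-5.5,-0.9],"turn": 3.3,"claw": 0},{"offset": [3,0,0],"turn": 0,"claw": 0},{"offset": [0,0,0],"turn": 0,"claw": 0}]}}

```text
clock: 3.18
ee_pos: [0.4594, -0.0452, 0.1683]
tcp_rot: [-0.701, 0.083, 0.704, 0.083]
contact_force: [0.4, 0.2, -0.3]
gripper_width: 0.0006
```

```bash
cat >> h.py <<'E'
def wnet(label,fn='tip_of'):
    return [(np.round(x['at'],3).tolist(),round(x['confidence'],2)) for x in getattr(env,fn)('wrist',label)]
def wcam():
    s=env.get_state();d=env.get_image('wrist');T=np.eye(4);T[:3,:3]=R.from_quat(s['tcp_rot']).as_matrix();T[:3,3]=s['ee_pos']
    C=np.linalg.inv(T@np.array(d['mount']));d['rvec']=cv2.Rodrigues(C[:3,:3])[0];d['tvec']=C[:3,3];return d
E
python3 - <<'E'
from h import *
s=st();d=wcam();cv2.imwrite('pics/w1.png',d['img'])
for l in['rocker_front','rocker_rear','handle','cabinet']:print(l,wnet(l))
print(proj(d,[cw(p) for p in[(-101,123,66),(-59,123,60),(-109,110,66),(-109,136,66),(-131,-35,76),(-131,-55,76),(0,100,104)]]).round())
E
```

```text
t 3.17 p [ 0.4594 -0.0452  0.1683] w 0.0006 F [ 0.4  0.2 -0.3]
R [[-0.004, -0.233, -0.972], [0.0, -0.973, 0.233], [-1.0, 0.001, 0.004]]
rocker_front [([0.462, -0.044, 0.07], 0.85), ([0.638, 0.146, 0.0], 0.38)]
rocker_rear [([0.499, -0.054, 0.066], 0.58), ([0.506, -0.129, 0.034], 0.41)]
handle [([0.388, -0.197, 0.077], 0.87)]
cabinet [([0.532, -0.187, 0.003], 0.78), ([0.391, -0.196, 0.077], 0.17)]
[[277. 207.]
 [277. 151.]
 [293. 217.]
 [260. 217.]
 [483. 248.]
 [509. 248.]
 [316.  59.]]
```

View pics/w1.png

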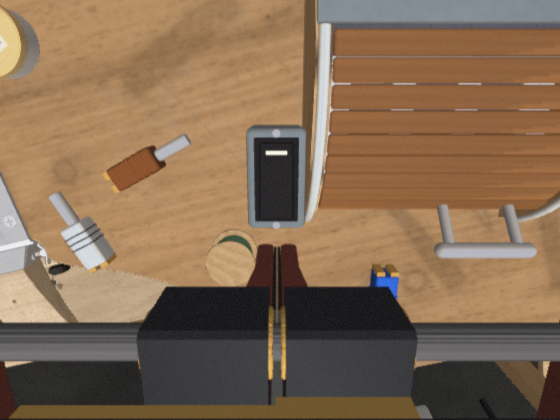

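The wrist view confirms the cabinet fit: the paddle is centred at (277,180) with the rib at (277,153), and the pull bar at (485,250) matches its predicted spot. Next, pushing down the front end.

Call:
{"name": "arm_command", "arguments": {"deltas": [{"offset": [5,0,0],"turn": 0,"claw": 0},{"offset": [4,0,0],"turn": 0,"claw": 0},{"offset": [0.7,0,0],"turn": 0,"claw": 0},{"offset": [0.4,0,0],"turn": 0,"claw": 0},{"offset": [0.2,0,0],"turn": 0,"claw": 0},{"offset": [0.2,0,0],"turn": 0,"claw": 0}]}}

```text
clock: 4.18
ee_pos: [0.4616, -0.0458, 0.066]
tcp_rot: [0.703, -0.084, -0.702, -0.083]
contact_force: [-7.9, 0.0, 24.6]
gripper_width: 0.0006
```

Call:
{"name": "arm_command", "arguments": {"deltas": [{"offset": [0.2,0,0],"turn": 0,"claw": 0},{"offset": [0,0,0],"turn": 0,"claw": 0}]}}

```text
clock: 4.42
ee_pos: [0.4617, -0.0458, 0.0657]
tcp_rot: [0.703, -0.084, -0.701, -0.083]
contact_force: [-12.4, 1.3, 33.9]
gripper_width: 0.0006
```

Call:
{"name": "arm_command", "arguments": {"deltas": [{"offset": [-5,0,0],"turn": 0,"claw": 0},{"offset": [-5,0,0],"turn": 0,"claw": 0},{"offset": [0,0,0],"turn": 0,"claw": 0}]}}

```text
clock: 4.8
ee_pos: [0.4645, -0.0457, 0.167]
tcp_rot: [0.706, -0.083, -0.699, -0.084]
contact_force: [0.1, 0.5, -1.0]
gripper_width: 0.0003
```

Run:
```python
from h import *
s=st();d=wcam()
a=cv2.imread('pics/w1.png')
cr=lambda i:cv2.resize(i[110:240,220:320],None,fx=4,fy=4,interpolation=cv2.INTER_CUBIC)
cv2.imwrite('pics/w2.png',np.hstack([cr(a),cr(d['img'])]))
for l in['rocker_front','rocker_rear']:print(l,wnet(l))
```

```text
t 4.8 p [ 0.4645 -0.0457  0.167 ] w 0.0003 F [ 0.1  0.5 -1. ]
R [[0.01, -0.234, -0.972], [-0.001, -0.972, 0.234], [-1.0, -0.002, -0.01]]
rocker_front [([0.457, -0.043, 0.065], 0.85), ([0.53, -0.187, 0.003], 0.6)]
rocker_rear [([0.495, -0.054, 0.078], 0.88)]
```

View pics/w2.png

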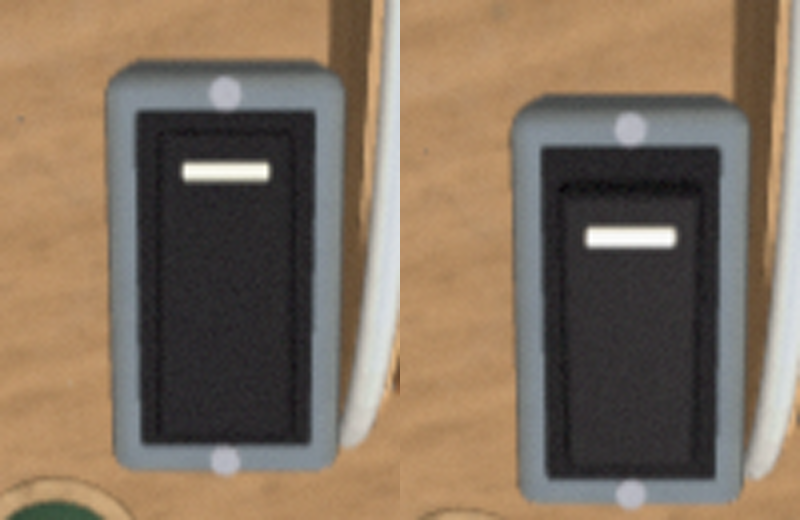

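The rocker has flipped: front end down, rear raised (rear z 66 → 78 mm), so the lamp is off. Next is the handle.

Run:
```python
from h import *
f=cw([-131,-35,0]);print(f)
plan([(f[0],f[1],.16,-13.5),(f[0],f[1],.062,-13.5)],0.3)
# door path
import numpy as np
print('door, tool frame: y=cab x, x=-z')
for t in np.linspace(0,1.152,13):
    a=t-.915;print(round(t,3),np.round([16.5*np.sin(a),-2.5+16.5*np.cos(a)],2))
```

```text
[ 0.39524895 -0.1921516   0.        ]
start [ 0.4607 -0.0457  0.1624] -103.5
(np.float64(0.3952489526929477), np.float64(-0.19215160454879507), 0.16, -13.5)
[{"offset": [0.0, 1.8, 0.3], "turn": -10.0, "claw": 0.3}, {"offset": [0.0, 1.7, 0.6], "turn": -10.0, "claw": 0.3}, {"offset": [0.0, 1.5, 0.9], "turn": -10.0, "claw": 0.3}, {"offset": [0.0, 1.3, 1.2], "turn": -10.0, "claw": 0.3}, {"offset": [0.0, 1.1, 1.4], "turn": -10.0, "claw": 0.3}, {"offset": [0.1, 0.9, 1.5], "turn": -10.0, "claw": 0.3}, {"offset": [0.0, 0.6, 1.7], "turn": -10.0, "claw": 0.3}, {"offset": [0.1, 0.3, 1.8], "turn": -10.0, "claw": 0.3}]
[{"offset": [0.0, 0.0, 1.7], "turn": -10.0, "claw": 0.3}]
(np.float64(0.3952489526929477), np.float64(-0.19215160454879507), 0.062, -13.5)
[{"offset": [4.9, 0.0, 0.0], "turn": 0.0, "claw": 0.3}, {"offset": [4.9, 0.0, 0.0], "turn": 0.0, "claw": 0.3}]
door, tool frame: y=cab x, x=-z
0.0 [-13.08   7.56]
0.096 [-12.05   8.77]
0.192 [-10.92   9.87]
0.288 [-9.68 10.86]
0.384 [-8.36 11.73]
0.48 [-6.95 12.46]
0.576 [-5.49 13.06]
0.672 [-3.97 13.52]
0.768 [-2.42 13.82]
0.864 [-0.84 13.98]
0.96 [ 0.74 13.98]
1.056 [ 2.32 13.84]
1.152 [ 3.87 13.54]
```

Call:
{"name": "arm_command", "arguments": {"deltas": [{"offset": [0.0,1.8,0.3],"turn": -10.0,"claw": 0.3},{"offset": [0.0,1.7,0.6],"turn": -10.0,"claw": 0.3},{"offset": [0.0,1.5,0.9],"turn": -10.0,"claw": 0.3},{"offset": [0.0,1.3,1.2],"turn": -10.0,"claw": 0.3},{"offset": [0.0,1.1,1.4],"turn": -10.0,"claw": 0.3},{"offset": [0.1,0.9,1.5],"turn": -10.0,"claw": 0.3},{"offset": [0.0,0.6,1.7],"turn": -10.0,"claw": 0.3},{"offset": [0.1,0.3,1.8],"turn": -10.0,"claw": 0.3}]}}

```text
clock: 5.95
ee_pos: [0.4014, -0.1763, 0.1592]
tcp_rot: [-0.59, -0.39, 0.591, -0.388]
contact_force: [0.7, -0.7, 0.0]
gripper_width: 0.0268
```

Call:
{"name": "arm_command", "arguments": {"deltas": [{"offset": [0.0,0.0,1.7],"turn": -10.0,"claw": 0.3},{"offset": [0,0,0],"turn": 0,"claw": 0.3}]}}

```text
clock: 6.2
ee_pos: [0.3944, -0.1923, 0.1593]
tcp_rot: [-0.556, -0.437, 0.557, -0.436]
contact_force: [0.5, 0.2, -1.0]
gripper_width: 0.0261
```

Run:
```python
from h import *
s=st();d=wcam()
print('handle',wnet('handle'),wnet('handle','recognise'))
f=cw([-131,-35,0])
plan([(f[0],f[1],.062,-13.5)],0.3)
```

```text
t 6.2 p [ 0.3944 -0.1923  0.1593] w 0.0261 F [ 0.5  0.2 -1. ]
R [[-0.002, 0.971, -0.238], [0.001, -0.238, -0.971], [-1.0, -0.003, -0.001]]
handle [([0.39, -0.198, 0.076], 0.71)] [([0.488, -0.17, 0.096], 0.79)]
start [ 0.3957 -0.1909  0.1601] -13.7
(np.float64(0.3952489526929477), np.float64(-0.19215160454879507), 0.062, -13.5)
[{"offset": [4.9, 0.0, 0.1], "turn": 0.0, "claw": 0.3}, {"offset": [4.9, 0.0, 0.0], "turn": -0.2, "claw": 0.3}]
```

Call:
{"name": "arm_command", "arguments": {"deltas": [{"offset": [3,-0.2,0.3],"turn": 0,"claw": 0.3},{"offset": [4,0,0],"turn": 0,"claw": 0.3},{"offset": [1.5,0,0],"turn": 0,"claw": 0.3},{"offset": [1.3,0,0],"turn": 0,"claw": 0.3}]}}

```text
clock: 6.85
ee_pos: [0.3936, -0.1937, 0.0623]
tcp_rot: [0.556, 0.438, -0.555, 0.438]
contact_force: [0.1, -0.2, 0.2]
gripper_width: 0.0263
```

Call:
{"name": "arm_command", "arguments": {"deltas": [{"offset": [0,0,0],"turn": 0,"claw": 0},{"offset": [0,0,0],"turn": 0,"claw": 0},{"offset": [0,0,0],"turn": 0,"claw": 0}], "grip_force": 15}}

```text
clock: 7.22
ee_pos: [0.3942, -0.1944, 0.0634]
tcp_rot: [0.556, 0.437, -0.555, 0.438]
contact_force: [3.3, -0.9, -1.4]
gripper_width: 0.0116
```

Call:
{"name": "arm_command", "arguments": {"deltas": [{"offset": [-1.2,1.0,0],"turn": 0,"claw": 0},{"offset": [-1.1,1.1,0],"turn": 0,"claw": 0},{"offset": [-1.0,1.3,0],"turn": 0,"claw": 0},{"offset": [-0.9,1.3,0],"turn": 0,"claw": 0},{"offset": [-0.7,1.4,0],"turn": 0,"claw": 0},{"offset": [-0.6,1.5,0],"turn": 0,"claw": 0}]}}

```text
clock: 7.98
ee_pos: [0.4662, -0.2119, 0.1185]
tcp_rot: [-0.555, -0.438, 0.556, -0.437]
contact_force: [-5.0, 1.3, 3.7]
gripper_width: 0.0114
```

Call:
{"name": "arm_command", "arguments": {"deltas": [{"offset": [-0.5,1.5,0],"turn": 0,"claw": 0},{"offset": [-0.3,1.6,0],"turn": 0,"claw": 0},{"offset": [-0.2,1.5,0],"turn": 0,"claw": 0},{"offset": [0,1.6,0],"turn": 0,"claw": 0},{"offset": [0.1,1.6,0],"turn": 0,"claw": 0},{"offset": [0.3,1.5,0],"turn": 0,"claw": 0},{"offset": [0,0.2,0],"turn": 0,"claw": 0},{"offset": [0,0.1,0],"turn": 0,"claw": 0}]}}

```text
clock: 8.98
ee_pos: [0.5575, -0.2342, 0.1229]
tcp_rot: [-0.554, -0.439, 0.557, -0.436]
contact_force: [-14.2, 3.1, 11.6]
gripper_width: 0.0115
```

Call:
{"name": "arm_command", "arguments": {"deltas": [{"offset": [0,0.2,0],"turn": 0,"claw": 0},{"offset": [0,0.1,0],"turn": 0,"claw": 0},{"offset": [0,0,0],"turn": 0,"claw": 0}]}}

```text
clock: 9.35
ee_pos: [0.5575, -0.2343, 0.1227]
tcp_rot: [-0.552, -0.441, 0.559, -0.434]
contact_force: [-20.1, 3.8, 16.7]
gripper_width: 0.0114
```

Call:
{"name": "arm_command", "arguments": {"deltas": [{"offset": [0,0,0],"turn": 0,"claw": 0.3},{"offset": [0,0,0],"turn": 0,"claw": 0.3},{"offset": [-4,0,0],"turn": 0,"claw": 0.3},{"offset": [-2,0,0],"turn": 0,"claw": 0.3},{"offset": [0,-5,0],"turn": 0,"claw": 0.8},{"offset": [0,-5,0],"turn": 0,"claw": 0.8},{"offset": [0,0,0],"turn": 0,"claw": 0.8}]}}

```text
clock: 10.22
ee_pos: [0.4638, -0.2113, 0.1835]
tcp_rot: [-0.555, -0.438, 0.556, -0.437]
contact_force: [1.8, -0.6, -0.0]
gripper_width: 0.0528
```

Run:
```python
from h import *
s=st();d=wcam();cv2.imwrite('pics/w3.png',d['img'])
for l in['handle','cabinet','lane']:print(l,wnet(l))
print(np.round([cw(p) for p in[(39,-35,135),(-39,-50,36),(-39,0,36),(-39,50,36)]],3))
t=snap('top')
for l in['holder','holder_0_jaws']:
  for c in('scene','top'):
    if c=='scene':env.get_image(c)
    print(c,l,[(np.round(x['at'],3).tolist(),round(x['confidence'],2)) for x in env.tip_of(c,l)])
```

```text
t 10.22 p [ 0.4638 -0.2113  0.1835] w 0.0528 F [ 1.8 -0.6 -0. ]
R [[-0.001, 0.972, -0.234], [-0.001, -0.234, -0.972], [-1.0, -0.001, 0.001]]
handle [([0.554, -0.235, 0.136], 0.73)]
cabinet [([0.532, -0.184, 0.001], 0.82)]
lane [([0.478, -0.226, 0.035], 0.91), ([0.491, -0.175, 0.036], 0.86), ([0.501, -0.128, 0.032], 0.85)]
[[ 0.561 -0.232  0.135]
 [ 0.481 -0.228  0.036]
 [ 0.493 -0.18   0.036]
 [ 0.505 -0.131  0.036]]
scene holder [([0.458, 0.432, 0.011], 0.9), ([0.551, 0.369, 0.012], 0.89), ([0.511, 0.056, 0.011], 0.72), ([0.471, 0.14, 0.007], 0.7), ([0.326, -0.12, 0.008], 0.63), ([0.487, 0.443, 0.009], 0.21)]
top holder [([0.47, 0.143, 0.015], 0.67), ([0.511, 0.058, 0.004], 0.61), ([0.327, -0.124, 0.011], 0.54), ([0.55, 0.368, 0.012], 0.49), ([0.478, -0.226, 0.037], 0.23)]
scene holder_0_jaws [([0.518, 0.346, 0.011], 0.66), ([0.46, -0.048, 0.064], 0.21)]
top holder_0_jaws [([0.518, 0.346, 0.011], 0.64)]
```

View pics/w3.png

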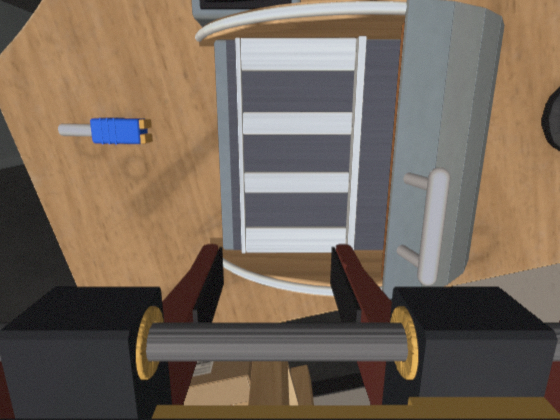

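Door is at its back stop (bar at (432,225)), and the three empty dark lanes at rows 90, 153 and 210 are clear. I'll refine the lane positions and plan the move to holder A at (0.47, 0.142).

Run:
```python
from h import *
d=wcam()
for r in(91,153,210):print([ray(d,(c,r),.036).round(4).tolist() for c in(243,350)])
plan([(.43,0,.18,-71),(.47,.142,.16,-71)],0.6)
```

```text
[[0.4607, -0.1188, 0.036], [0.5466, -0.1394, 0.036]]
[[0.4475, -0.168, 0.036], [0.5375, -0.1896, 0.036]]
[[0.4344, -0.2175, 0.036], [0.5284, -0.24, 0.036]]
start [ 0.4662 -0.2117  0.1836] -13.5
(0.43, 0, 0.18, -71)
[{"offset": [0.1, -1.4, -3.3], "turn": 10.0, "claw": 0.6}, {"offset": [0.1, -2.0, -3.0], "turn": 9.0, "claw": 0.6}, {"offset": [0.0, -2.4, -2.6], "turn": 10.0, "claw": 0.6}, {"offset": [0.1, -2.8, -2.2], "turn": 9.0, "claw": 0.6}, {"offset": [0.0, -3.1, -1.7], "turn": 10.0, "claw": 0.6}, {"offset": [0.1, -3.5, -1.2], "turn": 9.5, "claw": 0.6}]
(0.47, 0.142, 0.16, -71)
[{"offset": [0.7, -4.0, -2.8], "turn": 0.0, "claw": 0.6}, {"offset": [0.6, -4.0, -2.8], "turn": 0.0, "claw": 0.6}, {"offset": [0.7, -4.1, -2.8], "turn": 0.0, "claw": 0.6}]
```

Call:
{"name": "arm_command", "arguments": {"deltas": [{"offset": [0.1,-1.4,-3.3],"turn": 10.0,"claw": 0.6},{"offset": [0.1,-2.0,-3.0],"turn": 9.0,"claw": 0.6},{"offset": [0.0,-2.4,-2.6],"turn": 10.0,"claw": 0.6},{"offset": [0.1,-2.8,-2.2],"turn": 9.0,"claw": 0.6},{"offset": [0.0,-3.1,-1.7],"turn": 10.0,"claw": 0.6},{"offset": [0.1,-3.5,-1.2],"turn": 9.5,"claw": 0.6}]}}

```text
clock: 11.58
ee_pos: [0.4295, 0.0015, 0.1798]
tcp_rot: [0.698, 0.114, -0.698, 0.114]
contact_force: [-0.4, -0.3, 0.1]
gripper_width: 0.0527
```

Call:
{"name": "arm_command", "arguments": {"deltas": [{"offset": [0.7,-4.0,-2.8],"turn": 0.0,"claw": 0.6},{"offset": [0.6,-4.0,-2.8],"turn": 0.0,"claw": 0.6},{"offset": [0.7,-4.1,-2.8],"turn": 0.0,"claw": 0.6},{"offset": [0,0,0],"turn": 0.0,"claw": 0.6}]}}

```text
clock: 12.08
ee_pos: [0.4699, 0.1465, 0.1595]
tcp_rot: [0.697, 0.119, -0.697, 0.118]
contact_force: [0.5, -0.6, 0.1]
gripper_width: 0.0528
```

```bash
cat >> h.py <<'E'
def holders(d,near):
    """axis of the wanted holder from its silhouette in the wrist view, jaws by the networks"""
    sil=[x for x in env.silhouettes('wrist','holder') if x['confidence']>.3]
    for x in sil:
        m=x['region'].astype(np.uint8);c,(w,h),a=cv2.minAreaRect(cv2.findNonZero(m))
        b=cv2.boxPoints((c,(w,h),a));q=np.array([ray(d,p,.011) for p in b]);e=[q[1]-q[0],q[2]-q[1]];e=max(e,key=np.linalg.norm)
        print('sil',round(x['confidence'],2),'px',np.round(c),'rect mid',q.mean(0).round(4)[:2],'len',round(np.linalg.norm(e),3),'axis deg',round(np.degrees(np.arctan2(e[1],e[0])),1))
    print('org',wnet('holder'));print('jaws',wnet('holder_0_jaws')+wnet('holder_1_jaws'))
E
python3 - <<'E'
from h import *
s=st();d=wcam();cv2.imwrite('pics/w4.png',d['img']);holders(d,0)
E
```

```text
t 12.07 p [0.4699 0.1465 0.1595] w 0.0528 F [ 0.5 -0.6  0.1]
R [[0.0, 0.331, -0.944], [0.002, -0.944, -0.331], [-1.0, -0.002, -0.001]]
sil 0.92 px [50. 30.] rect mid [0.5371 0.3613] len 0.053 axis deg -147.4
sil 0.64 px [280. 199.] rect mid [0.4668 0.1429] len 0.084 axis deg 11.3
sil 0.51 px [523. 275.] rect mid [ 0.4746 -0.1004] len 0.061 axis deg -25.0
org [([0.467, 0.142, 0.016], 0.88), ([0.55, 0.368, 0.006], 0.75), ([0.517, 0.056, 0.01], 0.75)]
jaws [([0.515, 0.344, 0.013], 0.84)]
```

View pics/w4.png

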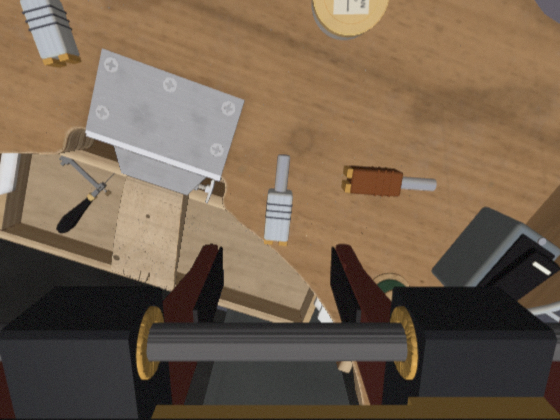

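Holder A is at centre: shank end (283,157), jaws (276,243). The brown one at (385,182) stays put.

```bash
cat >> h.py <<'E'
def axis(d,sh,jw,body,z=.014):
    """shank end, jaw end and body-middle pixels -> origin, heading of jaws, body middle"""
    a,b,c=ray(d,sh,z),ray(d,jw,z),ray(d,body,.02);v=b-a;h=np.degrees(np.arctan2(v[1],v[0]));u=v/np.linalg.norm(v)
    print('len',np.linalg.norm(v).round(4),'mid',((a+b)/2).round(4),'heading',h.round(1),'body',c.round(4),'body by mid',((a+b)/2+.014*u).round(4));return (a+b)/2+.014*u,h
E
python3 - <<'E'
from h import *
d=wcam();g,h=axis(d,(283.5,157),(276.5,243),(278.5,216))
plan([(g[0],g[1],.08,h+90),(g[0],g[1],.008,h+90)],.6)
E
```

```text
len 0.0792 mid [0.4665 0.1362 0.014 ] heading -165.5 body [0.4549 0.1336 0.02  ] body by mid [0.4529 0.1327 0.014 ]
start [0.4697 0.1406 0.1598] -71.2
(np.float64(0.4529275046870563), np.float64(0.13266573489936317), 0.08, np.float64(-75.46520303972417))
[{"offset": [4.0, 0.1, 0.9], "turn": 2.0, "claw": 0.6}, {"offset": [4.0, 0.1, 0.9], "turn": 2.3, "claw": 0.6}]
(np.float64(0.4529275046870563), np.float64(0.13266573489936317), 0.008, np.float64(-75.46520303972417))
[{"offset": [3.6, 0.0, 0.0], "turn": 0.0, "claw": 0.6}, {"offset": [3.6, 0.0, 0.0], "turn": 0.0, "claw": 0.6}]
```

Call:
{"name": "arm_command", "arguments": {"deltas": [{"offset": [3.5,-0.2,0.8],"turn": 2.0,"claw": 0.6},{"offset": [3.5,-0.3,0.8],"turn": 2.3,"claw": 0.6},{"offset": [0,0,0],"turn": 0,"claw": 0.6},{"offset": [0,0,0],"turn": 0,"claw": 0.6}]}}

```text
clock: 12.88
ee_pos: [0.454, 0.1419, 0.0908]
tcp_rot: [0.702, 0.09, -0.701, 0.09]
contact_force: [0.3, -0.1, 0.4]
gripper_width: 0.0526
```

Run:
```python
from h import *
s=st();d=wcam();cv2.imwrite('pics/w5.png',d['img']);holders(d,0)
plan([(.4533,.1387,.008,-75.5)],.6)
```

```text
t 12.88 p [0.454  0.1419 0.0908] w 0.0526 F [ 0.3 -0.1  0.4]
R [[0.002, 0.253, -0.967], [0.0, -0.967, -0.253], [-1.0, 0.0, -0.002]]
sil 0.77 px [279. 199.] rect mid [0.4661 0.1433] len 0.085 axis deg -163.4
sil 0.64 px [419. 164.] rect mid [0.5157 0.0576] len 0.083 axis deg -75.3
org [([0.516, 0.054, 0.011], 0.87), ([0.468, 0.146, 0.012], 0.57)]
jaws []
start [0.4539 0.1421 0.0906] -75.4
(0.4533, 0.1387, 0.008, -75.5)
[{"offset": [4.1, 0.2, 0.1], "turn": 0.0, "claw": 0.6}, {"offset": [4.2, 0.1, 0.0], "turn": 0.1, "claw": 0.6}]
```

View pics/w5.png

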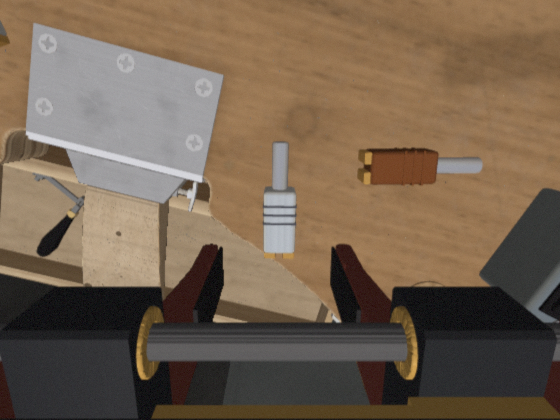

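Aligned: holder A is vertical at column 279 with its body centre near row 219. Going down to grip.

Call:
{"name": "arm_command", "arguments": {"deltas": [{"offset": [4,0,0.1],"turn": 0,"claw": 0.6},{"offset": [3.5,0,0],"turn": 0,"claw": 0.6},{"offset": [0.7,0,0],"turn": 0,"claw": 0.6},{"offset": [0,0,0],"turn": 0,"claw": 0},{"offset": [0,0,0],"turn": 0,"claw": 0},{"offset": [0,0,0],"turn": 0,"claw": 0},{"offset": [0,0,0],"turn": 0,"claw": 0}], "grip_force": 30}}

```text
clock: 14.0
ee_pos: [0.4528, 0.1418, 0.0085]
tcp_rot: [0.702, 0.09, -0.701, 0.09]
contact_force: [-0.2, -0.3, 6.5]
gripper_width: 0.0221
```

Run:
```python
from h import *
s=st();d=wcam()
h=yaw_of(s)
b=cw([-53,-50,0]);print(b)
y=-103.5
plan([(.44,.10,.12,h),(.41,-.05,.15,y),(b[0],b[1],.12,y),(b[0],b[1],.06,y)],0)
```

```text
t 14.0 p [0.4528 0.1418 0.0085] w 0.0221 F [-0.2 -0.3  6.5]
R [[0.002, 0.253, -0.968], [0.0, -0.968, -0.253], [-1.0, 0.0, -0.002]]
[ 0.46759213 -0.22494589  0.        ]
start [0.4527 0.1418 0.0085] -75.4
(0.44, 0.1, 0.12, np.float64(-75.35416400868941))
[{"offset": [-5.6, 1.9, 1.1], "turn": 0.0, "claw": 0}, {"offset": [-5.5, 1.8, 1.2], "turn": 0.0, "claw": 0}]
(0.41, -0.05, 0.15, -103.5)
[{"offset": [-1.0, 4.6, 2.2], "turn": 9.0, "claw": 0}, {"offset": [-1.0, 4.9, 1.5], "turn": 10.0, "claw": 0}, {"offset": [-1.0, 5.1, 0.6], "turn": 9.1, "claw": 0}]
(np.float64(0.46759212602612793), np.float64(-0.22494589173552085), 0.12, -103.5)
[{"offset": [0.7, 3.9, -2.4], "turn": 0.0, "claw": 0}, {"offset": [0.8, 3.9, -2.4], "turn": 0.0, "claw": 0}, {"offset": [0.7, 3.9, -2.4], "turn": 0.0, "claw": 0}, {"offset": [0.8, 3.9, -2.4], "turn": 0.0, "claw": 0}]
(np.float64(0.46759212602612793), np.float64(-0.22494589173552085), 0.06, -103.5)
[{"offset": [6.0, 0.0, 0.0], "turn": 0.0, "claw": 0}]
```

Call:
{"name": "arm_command", "arguments": {"deltas": [{"offset": [-3,0,0],"turn": 0,"claw": 0},{"offset": [-5,1.9,1.1],"turn": 0.0,"claw": 0},{"offset": [-4,1.8,1.2],"turn": 0.0,"claw": 0},{"offset": [-1.0,4.6,2.2],"turn": 9.0,"claw": 0},{"offset": [-1.0,4.9,1.5],"turn": 10.0,"claw": 0},{"offset": [-1.0,5.1,0.6],"turn": 9.1,"claw": 0}]}}

```text
clock: 14.8
ee_pos: [0.409, -0.0521, 0.1584]
tcp_rot: [0.702, -0.085, -0.702, -0.085]
contact_force: [0.7, 0.1, -0.2]
gripper_width: 0.0215
```

Call:
{"name": "arm_command", "arguments": {"deltas": [{"offset": [0.5,3.9,-2.4],"turn": 0.0,"claw": 0},{"offset": [0.5,3.9,-2.4],"turn": 0.0,"claw": 0},{"offset": [0.5,3.9,-2.4],"turn": 0.0,"claw": 0},{"offset": [0.5,3.9,-2.4],"turn": 0.0,"claw": 0},{"offset": [0,0,0],"turn": 0,"claw": 0},{"offset": [0,0,0],"turn": 0,"claw": 0}]}}

```text
clock: 15.55
ee_pos: [0.4663, -0.2238, 0.1375]
tcp_rot: [-0.702, 0.082, 0.703, 0.083]
contact_force: [0.4, -0.0, -0.6]
gripper_width: 0.0217
```

Run:
```python
from h import *
s=st();d=wcam();cv2.imwrite('pics/w6.png',d['img']);print(wnet('holder'),wnet('holder_0_jaws'),wnet('lane'))
b=cw([-53,-50,0])
plan([(b[0],b[1],.044,-103.5)],0)
```

```text
t 15.55 p [ 0.4663 -0.2238  0.1375] w 0.0217 F [ 0.4 -0.  -0.6]
R [[-0.001, -0.232, -0.973], [0.001, -0.973, 0.232], [-1.0, -0.001, 0.001]]
[([0.485, -0.226, 0.141], 0.84)] [] [([0.504, -0.127, 0.032], 0.88), ([0.476, -0.23, 0.036], 0.87), ([0.493, -0.176, 0.038], 0.8), ([0.411, 0.011, 0.002], 0.61)]
start [ 0.4666 -0.2234  0.1379] -103.3
(np.float64(0.46759212602612793), np.float64(-0.22494589173552085), 0.044, -103.5)
[{"offset": [4.7, 0.1, -0.1], "turn": 0.0, "claw": 0}, {"offset": [4.7, 0.0, 0.0], "turn": 0.2, "claw": 0}]
```

View pics/w6.png

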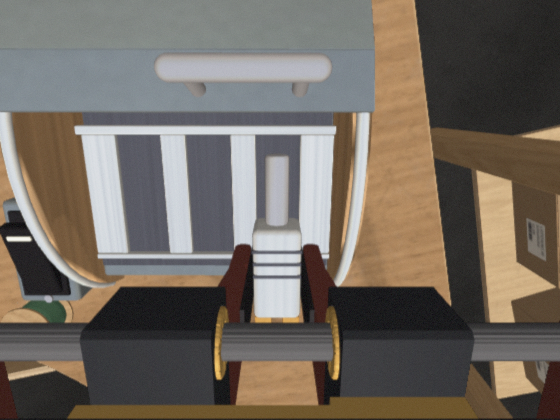

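Holder A (277,260) sits over the right lane (centre column ~278). Lowering.

Call:
{"name": "arm_command", "arguments": {"deltas": [{"offset": [4.5,0.1,0],"turn": 0,"claw": 0},{"offset": [3.5,0,0],"turn": 0,"claw": 0},{"offset": [0.8,0,0],"turn": 0,"claw": 0},{"offset": [0.3,0,0],"turn": 0,"claw": 0},{"offset": [0.2,0,0],"turn": 0,"claw": 0},{"offset": [0,0,0],"turn": 0,"claw": 0}]}}

```text
clock: 16.5
ee_pos: [0.4671, -0.2258, 0.0455]
tcp_rot: [0.703, -0.083, -0.702, -0.083]
contact_force: [-0.3, -0.6, -0.8]
gripper_width: 0.0217
```

Call:
{"name": "arm_command", "arguments": {"deltas": [{"offset": [0.1,0,0],"turn": 0,"claw": 0},{"offset": [0,0,0],"turn": 0,"claw": 0.38},{"offset": [0,0,0],"turn": 0,"claw": 0.38},{"offset": [0,0,0],"turn": 0,"claw": 0.38},{"offset": [-3,0,0],"turn": 0,"claw": 0.38},{"offset": [-4,0,0],"turn": 0,"claw": 0.38},{"offset": [-4,0,0],"turn": 0,"claw": 0.38},{"offset": [0,0,0],"turn": 0,"claw": 0.6}]}}

```text
clock: 17.5
ee_pos: [0.4685, -0.2264, 0.1566]
tcp_rot: [0.704, -0.083, -0.7, -0.082]
contact_force: [0.0, 1.2, -0.4]
gripper_width: 0.0404
```

Run:
```python
from h import *
s=st();d=wcam();print(wnet('holder'),wnet('holder_0_jaws'))
print(cw([-39,-50,47]),cw([-79,-50,47]))
plan([(.42,-.02,.155,-80),(.42,.30,.14,-56.5),(.525,.36,.12,-56.5)],.6)
```

```text
t 17.5 p [ 0.4685 -0.2264  0.1566] w 0.0404 F [ 0.   1.2 -0.4]
R [[0.006, -0.233, -0.973], [-0.002, -0.973, 0.233], [-1.0, 0.001, -0.006]]
[([0.482, -0.23, 0.047], 0.92), ([0.329, -0.121, 0.01], 0.48)] []
[ 0.4812053  -0.22821413  0.047     ] [ 0.44231051 -0.21887631  0.047     ]
start [ 0.4657 -0.2254  0.1528] -103.4
(0.42, -0.02, 0.155, -80)
[{"offset": [-0.1, -4.7, 2.3], "turn": -6.0, "claw": 0.6}, {"offset": [0.0, -5.0, 1.8], "turn": -6.0, "claw": 0.6}, {"offset": [-0.1, -5.1, 1.3], "turn": -6.0, "claw": 0.6}, {"offset": [0.0, -5.2, 0.7], "turn": -5.4, "claw": 0.6}]
(0.42, 0.3, 0.14, -56.5)
[{"offset": [0.2, -5.3, -0.9], "turn": -4.0, "claw": 0.6}, {"offset": [0.3, -5.2, -1.3], "turn": -4.0, "claw": 0.6}, {"offset": [0.2, -5.1, -1.6], "turn": -4.0, "claw": 0.6}, {"offset": [0.3, -4.9, -2.0], "turn": -4.0, "claw": 0.6}, {"offset": [0.2, -4.8, -2.3], "turn": -4.0, "claw": 0.6}, {"offset": [0.3, -4.5, -2.7], "turn": -3.5, "claw": 0.6}]
(0.525, 0.36, 0.12, -56.5)
[{"offset": [0.7, 0.2, -4.0], "turn": 0.0, "claw": 0.6}, {"offset": [0.6, 0.3, -4.0], "turn": 0.0, "claw": 0.6}, {"offset": [0.7, 0.2, -4.1], "turn": 0.0, "claw": 0.6}]
```

Holder A measures (0.482, -0.230, 0.047), matching the lane target (0.481, -0.228, 0.047). On to holder B.

Call:
{"name": "arm_command", "arguments": {"deltas": [{"offset": [-0.1,-4.7,2.3],"turn": -6.0,"claw": 0.6},{"offset": [0.0,-5.0,1.8],"turn": -6.0,"claw": 0.6},{"offset": [-0.1,-5.1,1.3],"turn": -6.0,"claw": 0.6},{"offset": [0.0,-5.2,0.7],"turn": -5.4,"claw": 0.6},{"offset": [0.2,-5.3,-0.9],"turn": -4.0,"claw": 0.6},{"offset": [0.3,-5.2,-1.3],"turn": -4.0,"claw": 0.6},{"offset": [0.2,-5.1,-1.6],"turn": -4.0,"claw": 0.6},{"offset": [0.3,-4.9,-2.0],"turn": -4.0,"claw": 0.6}]}}

```text
clock: 18.65
ee_pos: [0.4192, 0.1949, 0.1443]
tcp_rot: [-0.688, -0.16, 0.69, -0.16]
contact_force: [2.1, 0.3, 0.0]
gripper_width: 0.0529
```

Call:
{"name": "arm_command", "arguments": {"deltas": [{"offset": [0.2,-4.8,-2.3],"turn": -4.0,"claw": 0.6},{"offset": [0.3,-4.5,-2.7],"turn": -3.5,"claw": 0.6},{"offset": [0.7,0.2,-4.0],"turn": 0.0,"claw": 0.6},{"offset": [0.6,0.3,-4.0],"turn": 0.0,"claw": 0.6},{"offset": [0.7,0.2,-4.1],"turn": 0.0,"claw": 0.6},{"offset": [0,0,0],"turn": 0,"claw": 0.6},{"offset": [0,0,0],"turn": 0,"claw": 0.6},{"offset": [0,0,0],"turn": 0,"claw": 0.6}]}}

```text
clock: 19.65
ee_pos: [0.5245, 0.3596, 0.1204]
tcp_rot: [-0.677, -0.204, 0.677, -0.204]
contact_force: [-0.1, -0.6, 0.3]
gripper_width: 0.0527
```

Run:
```python
from h import *
s=st();d=wcam();cv2.imwrite('pics/w7.png',d['img']);holders(d,0)
```

```text
t 19.65 p [0.5245 0.3596 0.1204] w 0.0527 F [-0.1 -0.6  0.3]
R [[-0.001, 0.552, -0.834], [-0.001, -0.834, -0.552], [-1.0, 0.0, 0.001]]
sil 0.73 px [286. 174.] rect mid [0.5496 0.3668] len 0.083 axis deg -145.3
sil 0.61 px [154. 228.] rect mid [0.4542 0.4316] len 0.085 axis deg 23.9
org [([0.456, 0.427, 0.011], 0.93), ([0.548, 0.368, 0.008], 0.86)]
jaws [([0.515, 0.343, 0.013], 0.74), ([0.65, 0.286, 0.0], 0.63), ([0.49, 0.445, 0.009], 0.91)]
```

View pics/w7.png

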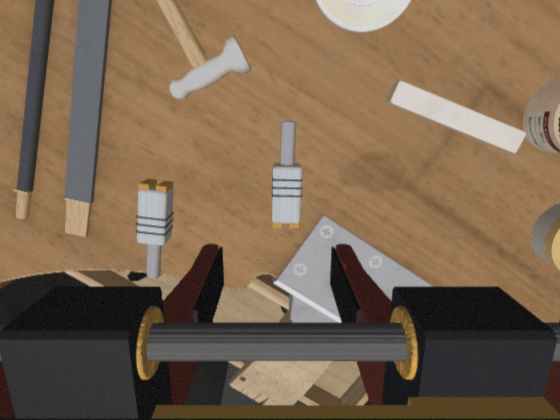

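Holder B: shank end (288,122), jaws (286,226). Holder C: jaws (156,185), shank (153,276). The bystanders are clear of both.

Run:
```python
from h import *
s=st();d=wcam();g,h=axis(d,(288,123),(286.5,227),(286.7,196))
axis(d,(153,275),(156,185),(155,215))
plan([(g[0],g[1],.06,h+90),(g[0],g[1],.0085,h+90)],.6)
```

```text
t 19.9 p [0.5255 0.3601 0.121 ] w 0.0529 F [ 0.9 -0.5 -0. ]
R [[0.0, 0.551, -0.834], [-0.0, -0.834, -0.551], [-1.0, 0.0, -0.0]]
len 0.0805 mid [0.5508 0.3667 0.014 ] heading -146.8 body [0.5393 0.3597 0.02  ] body by mid [0.539  0.3591 0.014 ]
len 0.0764 mid [0.4556 0.4305 0.014 ] heading 26.5 body [0.4707 0.4359 0.02  ] body by mid [0.4681 0.4367 0.014 ]
start [0.5256 0.3601 0.121 ] -56.5
(np.float64(0.5390376986032083), np.float64(0.35906726747641277), 0.06, np.float64(-56.82176093140791))
[{"offset": [3.0, 0.4, -0.5], "turn": 0.0, "claw": 0.6}, {"offset": [3.1, 0.4, -0.6], "turn": 0.3, "claw": 0.6}]
(np.float64(0.5390376986032083), np.float64(0.35906726747641277), 0.0085, np.float64(-56.82176093140791))
[{"offset": [5.1, 0.0, 0.0], "turn": 0.0, "claw": 0.6}]
```

Call:
{"name": "arm_command", "arguments": {"deltas": [{"offset": [3.0,0.4,-0.5],"turn": 0.0,"claw": 0.6},{"offset": [3.1,0.4,-0.6],"turn": 0.3,"claw": 0.6},{"offset": [4.3,0,0],"turn": 0,"claw": 0.6},{"offset": [0.8,0,0],"turn": 0,"claw": 0.6},{"offset": [0,0,0],"turn": 0,"claw": 0},{"offset": [0,0,0],"turn": 0,"claw": 0},{"offset": [0,0,0],"turn": 0,"claw": 0},{"offset": [0,0,0],"turn": 0,"claw": 0}], "grip_force": 30}}

```text
clock: 20.95
ee_pos: [0.5399, 0.3601, 0.0099]
tcp_rot: [0.678, 0.202, -0.677, 0.202]
contact_force: [-0.8, -0.4, 5.7]
gripper_width: 0.0218
```

Run:
```python
from h import *
s=st()
b=cw([-53,0,0]);print(b);h=yaw_of(s)
plan([(.42,.29,.12,h),(.41,.0,.15,-103.5),(b[0],b[1],.135,-103.5)],0)
```

```text
t 20.95 p [0.5399 0.3601 0.0099] w 0.0218 F [-0.8 -0.4  5.7]
R [[0.002, 0.547, -0.837], [0.001, -0.837, -0.547], [-1.0, 0.0, -0.002]]
[ 0.47926439 -0.1763274   0.        ]
start [0.5399 0.3601 0.0099] -56.8
(0.42, 0.29, 0.12, np.float64(-56.8481106040103))
[{"offset": [-3.7, -0.2, 4.6], "turn": 0.0, "claw": 0}, {"offset": [-3.7, -0.2, 4.6], "turn": 0.0, "claw": 0}, {"offset": [-3.6, -0.3, 4.7], "turn": 0.0, "claw": 0}]
(0.41, 0.0, 0.15, -103.5)
[{"offset": [-0.6, 4.7, 3.3], "turn": 9.0, "claw": 0}, {"offset": [-0.6, 5.2, 2.6], "turn": 9.0, "claw": 0}, {"offset": [-0.6, 5.6, 1.7], "turn": 10.0, "claw": 0}, {"offset": [-0.6, 5.8, 0.7], "turn": 9.0, "claw": 0}, {"offset": [-0.6, 5.8, -0.2], "turn": 9.7, "claw": 0}]
(np.float64(0.4792643942189232), np.float64(-0.17632739571563702), 0.135, -103.5)
[{"offset": [0.4, 3.9, -2.7], "turn": 0.0, "claw": 0}, {"offset": [0.4, 3.9, -2.7], "turn": 0.0, "claw": 0}, {"offset": [0.3, 3.8, -2.7], "turn": 0.0, "claw": 0}, {"offset": [0.4, 3.9, -2.8], "turn": 0.0, "claw": 0}]
```

Call:
{"name": "arm_command", "arguments": {"deltas": [{"offset": [-4,0,0],"turn": 0,"claw": 0},{"offset": [-2.5,-0.2,4.6],"turn": 0.0,"claw": 0},{"offset": [-2.5,-0.2,4.6],"turn": 0.0,"claw": 0},{"offset": [-2,-0.3,4.7],"turn": 0.0,"claw": 0},{"offset": [-0.6,4.7,3.3],"turn": 9.0,"claw": 0},{"offset": [-0.6,5.2,2.6],"turn": 9.0,"claw": 0},{"offset": [-0.6,5.6,1.7],"turn": 10.0,"claw": 0},{"offset": [-0.6,5.8,0.7],"turn": 9.0,"claw": 0}]}}

```text
clock: 21.95
ee_pos: [0.411, 0.0553, 0.1433]
tcp_rot: [0.707, -0.025, -0.706, -0.026]
contact_force: [1.0, -0.6, -0.6]
gripper_width: 0.022
```

Call:
{"name": "arm_command", "arguments": {"deltas": [{"offset": [-0.6,5.8,-0.2],"turn": 9.7,"claw": 0},{"offset": [0.4,3.9,-2.7],"turn": 0.0,"claw": 0},{"offset": [0.4,3.9,-2.7],"turn": 0.0,"claw": 0},{"offset": [0.3,3.8,-2.7],"turn": 0.0,"claw": 0},{"offset": [0.4,3.9,-2.8],"turn": 0.0,"claw": 0},{"offset": [0,0,0],"turn": 0,"claw": 0},{"offset": [0,0,0],"turn": 0,"claw": 0}]}}

```text
clock: 22.82
ee_pos: [0.4786, -0.1763, 0.1336]
tcp_rot: [-0.702, 0.083, 0.702, 0.083]
contact_force: [-0.1, 0.3, -0.7]
gripper_width: 0.0215
```

Run:
```python
from h import *
s=st();d=wcam();cv2.imwrite('pics/w8.png',d['img']);print(wnet('holder'),wnet('holder_0_jaws'))
b=cw([-53,0,0])
plan([(b[0],b[1],.046,-103.5)],0)
```

```text
t 22.82 p [ 0.4786 -0.1763  0.1336] w 0.0215 F [-0.1  0.3 -0.7]
R [[-0.0, -0.234, -0.972], [0.001, -0.972, 0.234], [-1.0, -0.0, 0.001]]
[([0.33, -0.119, 0.008], 0.88), ([0.476, -0.229, 0.047], 0.86), ([0.487, -0.18, 0.133], 0.76)] [([0.452, -0.172, 0.136], 0.96)]
start [ 0.4788 -0.1757  0.1339] -103.4
(np.float64(0.4792643942189232), np.float64(-0.17632739571563702), 0.046, -103.5)
[{"offset": [4.4, 0.0, 0.0], "turn": 0.0, "claw": 0}, {"offset": [4.4, 0.1, -0.1], "turn": 0.1, "claw": 0}]
```

View pics/w8.png

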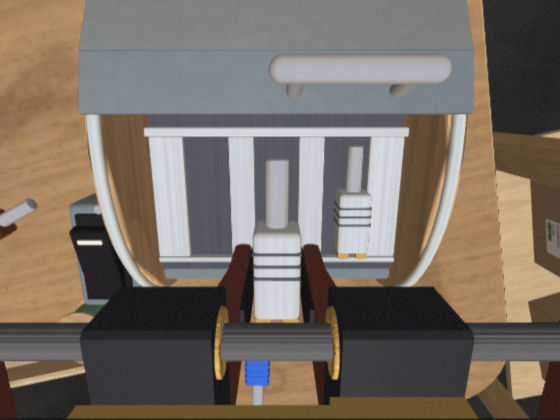

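A lies in the right lane (body 353,225) and B hangs over the middle one (277,270). I'll lower B and check A's lengthwise position numerically.

Call:
{"name": "arm_command", "arguments": {"deltas": [{"offset": [4.4,0,-0.1],"turn": 0,"claw": 0},{"offset": [3.3,0,0],"turn": 0,"claw": 0},{"offset": [0.7,0,0],"turn": 0,"claw": 0},{"offset": [0.3,0,0],"turn": 0,"claw": 0},{"offset": [0,0,0],"turn": 0,"claw": 0}]}}

```text
clock: 23.6
ee_pos: [0.4808, -0.1773, 0.0477]
tcp_rot: [0.703, -0.083, -0.702, -0.083]
contact_force: [-0.1, 0.5, -1.6]
gripper_width: 0.0215
```

Run:
```python
from h import *
s=st()
d=wcam()
# pose of picture w8
C=np.eye(4);C[:3,:3]=np.array([[0,-.234,-.972],[.001,-.972,.234],[-1,0,.001]]);C[:3,3]=[.4786,-.1763,.1336]
M=np.linalg.inv(C@np.array(d['mount']));e=dict(d);e['rvec']=cv2.Rodrigues(M[:3,:3])[0];e['tvec']=M[:3,3]
for n,uv,z in[('A jaws',(352,258),.050),('A shank',(355,147),.049),('lip',(352,257),.042),('stop',(352,136),.048),('body',(353,225),.058)]:
    p=ray(e,uv,z);l=R.from_euler('z',-YAW,degrees=True).apply(p-CAB)*1000;print(n,l.round(1))
```

```text
t 23.6 p [ 0.4808 -0.1773  0.0477] w 0.0215 F [-0.1  0.5 -1.6]
R [[0.002, -0.234, -0.972], [-0.001, -0.972, 0.234], [-1.0, 0.0, -0.002]]
A jaws [-85.8 -56.   50. ]
A shank [ -4.  -53.5  49. ]
lip [-88.5 -57.7  42. ]
stop [  3.4 -51.3  48. ]
body [-57.4 -53.4  58. ]
```

Call:
{"name": "arm_command", "arguments": {"deltas": [{"offset": [0.2,0,0],"turn": 0,"claw": 0},{"offset": [0,0,0],"turn": 0,"claw": 0},{"offset": [0,0,0],"turn": 0,"claw": 0.38},{"offset": [0,0,0],"turn": 0,"claw": 0.38},{"offset": [-1,0,0],"turn": 0,"claw": 0.38},{"offset": [-3,0,0],"turn": 0,"claw": 0.38},{"offset": [-4,0,0],"turn": 0,"claw": 0.38},{"offset": [-3,0,0],"turn": 0,"claw": 0.6}]}}

```text
clock: 24.65
ee_pos: [0.4803, -0.1774, 0.1568]
tcp_rot: [0.703, -0.083, -0.702, -0.083]
contact_force: [0.9, 0.4, 0.0]
gripper_width: 0.04
```

Run:
```python
from h import *
s=st();d=wcam();print('want',cw([-39,0,47]));print(wnet('holder'),wnet('holder_0_jaws'));env.get_image('top');env.get_image('scene')
for c in('top','scene'):print([(np.round(x['at'],3).tolist(),round(x['confidence'],2)) for x in env.tip_of(c,'holder')+env.tip_of(c,'holder_1_jaws')])
# C heading ~25: pick with tool y = h-90 = -65, then yaw +142
plan([(.42,-.02,.155,-85),(.42,.30,.14,-65),(.455,.425,.12,-65)],.6)
```

```text
t 24.65 p [ 0.4803 -0.1774  0.1568] w 0.04 F [0.9 0.4 0. ]
R [[0.002, -0.234, -0.972], [-0.0, -0.972, 0.234], [-1.0, 0.0, -0.002]]
want [ 0.49287757 -0.17959563  0.047     ]
[([0.327, -0.12, 0.009], 0.91), ([0.514, 0.055, 0.008], 0.87), ([0.474, -0.23, 0.05], 0.71), ([0.493, -0.181, 0.047], 0.68)] [([0.454, -0.171, 0.049], 0.73)]
[([0.507, 0.058, 0.006], 0.75), ([0.325, -0.122, 0.006], 0.63), ([0.494, -0.18, 0.05], 0.61), ([0.476, -0.232, 0.053], 0.57), ([0.493, 0.443, 0.012], 0.76)]
[([0.325, -0.117, 0.012], 0.73), ([0.457, 0.435, 0.013], 0.7), ([0.508, 0.053, 0.01], 0.59), ([0.49, -0.181, 0.046], 0.54), ([0.489, 0.444, 0.005], 0.77)]
start [ 0.4793 -0.1771  0.1536] -103.5
(0.42, -0.02, 0.155, -85)
[{"offset": [0.0, -4.6, 3.1], "turn": -6.0, "claw": 0.6}, {"offset": [-0.1, -5.0, 2.7], "turn": -6.0, "claw": 0.6}, {"offset": [0.0, -5.2, 2.1], "turn": -6.5, "claw": 0.6}]
(0.42, 0.3, 0.14, -65)
[{"offset": [0.2, -5.3, -0.5], "turn": -3.0, "claw": 0.6}, {"offset": [0.3, -5.3, -0.7], "turn": -3.0, "claw": 0.6}, {"offset": [0.2, -5.2, -1.0], "turn": -4.0, "claw": 0.6}, {"offset": [0.3, -5.1, -1.4], "turn": -3.0, "claw": 0.6}, {"offset": [0.2, -5.1, -1.6], "turn": -4.0, "claw": 0.6}, {"offset": [0.3, -5.0, -2.0], "turn": -3.0, "claw": 0.6}]
(0.455, 0.425, 0.12, -65)
[{"offset": [0.7, -3.3, -2.8], "turn": 0.0, "claw": 0.6}, {"offset": [0.6, -3.3, -2.8], "turn": 0.0, "claw": 0.6}, {"offset": [0.7, -3.2, -2.9], "turn": 0.0, "claw": 0.6}]
```

B is in the middle lane and A still reads in its own. Holder C hasn't moved. Going there.

Call:
{"name": "arm_command", "arguments": {"deltas": [{"offset": [0.0,-4.6,3.1],"turn": -6.0,"claw": 0.6},{"offset": [-0.1,-5.0,2.7],"turn": -6.0,"claw": 0.6},{"offset": [0.0,-5.2,2.1],"turn": -6.5,"claw": 0.6},{"offset": [0.2,-5.3,-0.5],"turn": -3.0,"claw": 0.6},{"offset": [0.3,-5.3,-0.7],"turn": -3.0,"claw": 0.6},{"offset": [0.2,-5.2,-1.0],"turn": -4.0,"claw": 0.6},{"offset": [0.3,-5.1,-1.4],"turn": -3.0,"claw": 0.6}]}}

```text
clock: 25.98
ee_pos: [0.4207, 0.1943, 0.1452]
tcp_rot: [-0.698, -0.111, 0.699, -0.111]
contact_force: [1.8, 0.2, -0.1]
gripper_width: 0.0527
```

Call:
{"name": "arm_command", "arguments": {"deltas": [{"offset": [0.2,-5.1,-1.6],"turn": -4.0,"claw": 0.6},{"offset": [0.3,-5.0,-2.0],"turn": -3.0,"claw": 0.6},{"offset": [0.7,-3.3,-2.8],"turn": 0.0,"claw": 0.6},{"offset": [0.6,-3.3,-2.8],"turn": 0.0,"claw": 0.6},{"offset": [0.7,-3.2,-2.9],"turn": 0.0,"claw": 0.6},{"offset": [0,0,0],"turn": 0,"claw": 0.6},{"offset": [0,0,0],"turn": 0,"claw": 0.6},{"offset": [0,0,0],"turn": 0,"claw": 0.6}]}}

```text
clock: 26.98
ee_pos: [0.4563, 0.4233, 0.1205]
tcp_rot: [-0.69, -0.152, 0.691, -0.153]
contact_force: [0.5, -0.5, -0.2]
gripper_width: 0.0525
```

Run:
```python
from h import *
s=st();d=wcam();cv2.imwrite('pics/w9.png',d['img']);holders(d,0)
```

```text
t 26.98 p [0.4563 0.4233 0.1205] w 0.0525 F [ 0.5 -0.5 -0.2]
R [[-0.0, 0.421, -0.907], [-0.001, -0.907, -0.421], [-1.0, 0.001, 0.001]]
sil 0.67 px [267. 203.] rect mid [0.4546 0.4305] len 0.083 axis deg -153.1
org [([0.454, 0.428, 0.01], 0.83)]
jaws [([0.488, 0.448, 0.008], 0.91)]
```

View pics/w9.png

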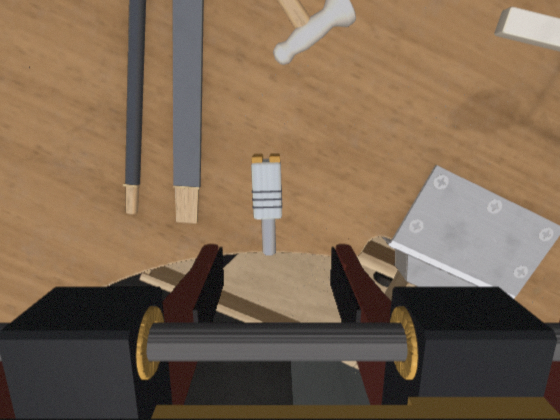

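Holder C: jaws (266,156), shank end (268,254), body (267,190).

Run:
```python
from h import *
s=st();d=wcam();g,h=axis(d,(268.5,254.5),(266,156),(266.7,190))
plan([(g[0],g[1],.06,h-90),(g[0],g[1],.0085,h-90)],.6)
```

```text
t 27.23 p [0.4564 0.4243 0.121 ] w 0.0527 F [-0.4 -0.6 -0.1]
R [[0.0, 0.421, -0.907], [-0.0, -0.907, -0.421], [-1.0, 0.0, -0.0]]
len 0.0798 mid [0.4541 0.4311 0.014 ] heading 26.0 body [0.4677 0.4377 0.02  ] body by mid [0.4667 0.4373 0.014 ]
start [0.4563 0.4244 0.1209] -65.1
(np.float64(0.46673226090216763), np.float64(0.43727033313936453), 0.06, np.float64(-63.99960641845959))
[{"offset": [3.0, -0.4, -0.7], "turn": -1.0, "claw": 0.6}, {"offset": [3.1, -0.3, -0.8], "turn": -0.1, "claw": 0.6}]
(np.float64(0.46673226090216763), np.float64(0.43727033313936453), 0.0085, np.float64(-63.99960641845959))
[{"offset": [5.1, 0.0, 0.0], "turn": 0.0, "claw": 0.6}]
```

Call:
{"name": "arm_command", "arguments": {"deltas": [{"offset": [3.0,-0.4,-0.7],"turn": -1.0,"claw": 0.6},{"offset": [3.1,-0.3,-0.8],"turn": 0,"claw": 0.6},{"offset": [4.3,0,0],"turn": 0,"claw": 0.6},{"offset": [0.8,0,0],"turn": 0,"claw": 0.6},{"offset": [0,0,0],"turn": 0,"claw": 0},{"offset": [0,0,0],"turn": 0,"claw": 0},{"offset": [0,0,0],"turn": 0,"claw": 0},{"offset": [0,0,0],"turn": 0,"claw": 0}], "grip_force": 30}}

```text
clock: 28.28
ee_pos: [0.4674, 0.438, 0.0099]
tcp_rot: [0.69, 0.159, -0.688, 0.159]
contact_force: [0.1, -1.0, 6.1]
gripper_width: 0.0217
```

Run:
```python
from h import *
s=st();print(np.round(s['joint_pos'],2))
b=cw([-52,50,0]);print(b);h=yaw_of(s)
plan([(.45,.40,.14,h),(.42,.17,.15,10,74),(.41,.03,.15,76.5),(b[0],b[1],.135,76.5)],0)
```

```text
t 28.27 p [0.4674 0.438  0.0099] w 0.0217 F [ 0.1 -1.   6.1]
R [[0.002, 0.438, -0.899], [0.001, -0.899, -0.438], [-1.0, -0.0, -0.002]]
[-0.49  0.73 -0.5   1.76  0.47  0.78 -2.35]
[ 0.49190903 -0.12794235  0.        ]
start [0.4674 0.438  0.0099] -64.1
(0.45, 0.4, 0.14, np.float64(-64.0549666435712))
[{"offset": [-4.3, 0.9, 1.1], "turn": 0.0, "claw": 0}, {"offset": [-4.4, 0.9, 1.1], "turn": 0.0, "claw": 0}, {"offset": [-4.3, 0.9, 1.0], "turn": 0.0, "claw": 0}]
(0.42, 0.17, 0.15, 10, 74)
[{"offset": [-0.1, 2.4, 1.6], "turn": -9.0, "claw": 0}, {"offset": [-0.1, 2.1, 2.0], "turn": -9.0, "claw": 0}, {"offset": [-0.1, 1.8, 2.3], "turn": -9.0, "claw": 0}, {"offset": [-0.1, 1.4, 2.5], "turn": -9.0, "claw": 0}, {"offset": [-0.2, 1.0, 2.7], "turn": -10.0, "claw": 0}, {"offset": [-0.1, 0.6, 2.9], "turn": -9.0, "claw": 0}, {"offset": [-0.2, 0.1, 2.9], "turn": -10.0, "claw": 0}, {"offset": [-0.1, -0.4, 2.8], "turn": -9.0, "claw": 0}]
(0.41, 0.03, 0.15, 76.5)
[{"offset": [0.0, -0.5, 2.0], "turn": -10.0, "claw": 0}, {"offset": [0.0, -0.8, 1.8], "turn": -9.0, "claw": 0}, {"offset": [0.0, -1.1, 1.7], "turn": -10.0, "claw": 0}, {"offset": [0.0, -1.4, 1.5], "turn": -9.0, "claw": 0}, {"offset": [0.0, -1.6, 1.2], "turn": -10.0, "claw": 0}, {"offset": [0.0, -1.7, 0.9], "turn": -9.0, "claw": 0}, {"offset": [0.0, -1.9, 0.7], "turn": -9.6, "claw": 0}]
(np.float64(0.49190903233211614), np.float64(-0.1279423450596091), 0.135, 76.5)
[{"offset": [0.5, -4.5, 3.9], "turn": 0.0, "claw": 0}, {"offset": [0.5, -4.5, 3.9], "turn": 0.0, "claw": 0}, {"offset": [0.5, -4.5, 3.8], "turn": 0.0, "claw": 0}]
```

Call:
{"name": "arm_command", "arguments": {"deltas": [{"offset": [-4.3,0,0],"turn": 0.0,"claw": 0},{"offset": [-4.4,1.4,1.6],"turn": 0.0,"claw": 0},{"offset": [-4.3,1.3,1.6],"turn": 0.0,"claw": 0},{"offset": [-0.1,2.4,1.6],"turn": -9.0,"claw": 0},{"offset": [-0.1,2.1,2.0],"turn": -9.0,"claw": 0},{"offset": [-0.1,1.8,2.3],"turn": -9.0,"claw": 0},{"offset": [-0.1,1.4,2.5],"turn": -9.0,"claw": 0},{"offset": [-0.2,1.0,2.7],"turn": -10.0,"claw": 0}]}}

```text
clock: 29.28
ee_pos: [0.4294, 0.2552, 0.1448]
tcp_rot: [0.571, 0.417, -0.571, 0.417]
contact_force: [0.1, 0.2, -1.5]
gripper_width: 0.0218
```

Call:
{"name": "arm_command", "arguments": {"deltas": [{"offset": [-0.1,0.6,2.9],"turn": -9.0,"claw": 0},{"offset": [-0.2,0.1,2.9],"turn": -10.0,"claw": 0},{"offset": [-0.1,-0.4,2.8],"turn": -9.0,"claw": 0},{"offset": [0.0,-0.5,2.0],"turn": -10.0,"claw": 0},{"offset": [0.0,-0.8,1.8],"turn": -9.0,"claw": 0},{"offset": [0.0,-1.1,1.7],"turn": -10.0,"claw": 0},{"offset": [0.0,-1.4,1.5],"turn": -9.0,"claw": 0},{"offset": [0.0,-1.6,1.2],"turn": -10.0,"claw": 0}]}}

```text
clock: 30.28
ee_pos: [0.4116, 0.0683, 0.1488]
tcp_rot: [0.193, 0.68, -0.193, 0.68]
contact_force: [0.3, 0.2, -0.6]
gripper_width: 0.0218
```

Call:
{"name": "arm_command", "arguments": {"deltas": [{"offset": [0.0,-1.7,0.9],"turn": -9.0,"claw": 0},{"offset": [0.0,-1.9,0.7],"turn": -9.6,"claw": 0},{"offset": [0,0,0],"turn": 0,"claw": 0},{"offset": [0,0,0],"turn": 0,"claw": 0}]}}

```text
clock: 30.78
ee_pos: [0.4095, 0.0303, 0.1489]
tcp_rot: [0.084, 0.702, -0.084, 0.702]
contact_force: [-0.1, 0.8, -0.9]
gripper_width: 0.0218
```

Run:
```python
from h import *
s=st();print(np.round(s['joint_pos'],2));b=cw([-52,50,0])
plan([(b[0],b[1],.135,76.5)],0)
```

```text
t 30.77 p [0.4095 0.0303 0.1489] w 0.0218 F [-0.1  0.8 -0.9]
R [[0.001, 0.235, 0.972], [0.0, 0.972, -0.235], [-1.0, 0.0, 0.0]]
[ 0.85  0.38 -1.24  2.17  0.47  0.9   0.66]
start [0.4095 0.0303 0.1489] 76.4
(np.float64(0.49190903233211614), np.float64(-0.1279423450596091), 0.135, 76.5)
[{"offset": [0.5, -4.5, 3.9], "turn": 0.0, "claw": 0}, {"offset": [0.4, -4.5, 3.9], "turn": 0.0, "claw": 0}, {"offset": [0.5, -4.4, 3.9], "turn": -0.1, "claw": 0}]
```

Call:
{"name": "arm_command", "arguments": {"deltas": [{"offset": [0.1,-2.2,2],"turn": 0.0,"claw": 0},{"offset": [0,-2.2,2],"turn": 0.0,"claw": 0},{"offset": [0,0,0],"turn": 0,"claw": 0}]}}

```text
clock: 31.15
ee_pos: [0.4391, -0.0229, 0.1477]
tcp_rot: [0.084, 0.702, -0.084, 0.702]
contact_force: [-0.1, 0.6, -0.7]
gripper_width: 0.0218
```

Run:
```python
from h import *
s=st();print(np.round(s['joint_pos'],2));b=cw([-52,50,0]);snap('scene','s2.png')
plan([(b[0],b[1],.135,76.5)],0)
```

```text
t 31.15 p [ 0.4391 -0.0229  0.1477] w 0.0218 F [-0.1  0.6 -0.7]
R [[0.001, 0.236, 0.972], [0.0, 0.972, -0.236], [-1.0, 0.001, 0.0]]
[ 0.92  0.43 -1.2   2.11  0.51  0.93  0.76]
start [ 0.4384 -0.0217  0.1477] 76.4
(np.float64(0.49190903233211614), np.float64(-0.1279423450596091), 0.135, 76.5)
[{"offset": [0.6, -4.5, 3.8], "turn": 0.0, "claw": 0}, {"offset": [0.7, -4.6, 3.9], "turn": -0.1, "claw": 0}]
```

View pics/s2.png

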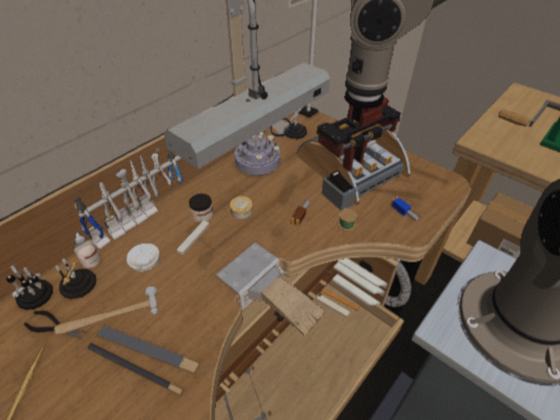

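The arm's elbow is swung high and clear, C is held over the cabinet, and A and B are in the tray. Continuing.

Call:
{"name": "arm_command", "arguments": {"deltas": [{"offset": [0.4,-3,2.5],"turn": 0.0,"claw": 0},{"offset": [0.4,-3,2.6],"turn": 0.0,"claw": 0},{"offset": [0.4,-3.1,2.6],"turn": 0.0,"claw": 0},{"offset": [0,0,0],"turn": 0,"claw": 0},{"offset": [0,0,0],"turn": 0,"claw": 0}]}}

```text
clock: 31.82
ee_pos: [0.4916, -0.1267, 0.1358]
tcp_rot: [0.082, 0.702, -0.082, 0.702]
contact_force: [-1.3, 0.4, 0.1]
gripper_width: 0.0217
```

Run:
```python
from h import *
s=st();print(np.round(s['joint_pos'],2));b=cw([-52,50,0]);d=wcam();cv2.imwrite('pics/w10.png',d['img']);print(wnet('holder'),wnet('lane'))
plan([(b[0],b[1],.046,76.5)],0)
```

```text
t 31.82 p [ 0.4916 -0.1267  0.1358] w 0.0217 F [-1.3  0.4  0.1]
R [[-0.0, 0.231, 0.973], [0.001, 0.973, -0.231], [-1.0, 0.001, -0.0]]
[ 0.99  0.55 -1.11  1.98  0.6   0.98  0.93]
[([0.489, -0.18, 0.047], 0.81), ([0.516, 0.055, 0.011], 0.69), ([0.504, -0.132, 0.136], 0.64), ([0.478, -0.229, 0.049], 0.55)] [([0.49, -0.176, 0.034], 0.84), ([0.507, -0.13, 0.034], 0.68), ([0.481, -0.228, 0.036], 0.63)]
start [ 0.4916 -0.1271  0.136 ] 76.7
(np.float64(0.49190903233211614), np.float64(-0.1279423450596091), 0.046, 76.5)
[{"offset": [4.5, 0.0, 0.0], "turn": 0.0, "claw": 0}, {"offset": [4.5, -0.1, 0.1], "turn": 0.2, "claw": 0}]
```

View pics/w10.png

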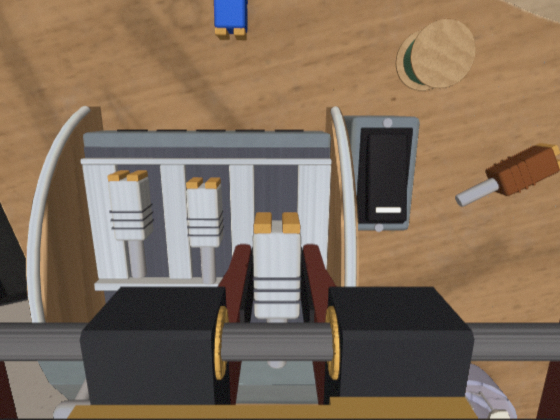

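A, B are in their lanes with jaws to the front (128,178 and 204,183), and C is centred over the left lane (277 vs lane centre 276). One check on the camera mount's clearance to the open handle before lowering.

Run:
```python
from h import *
d=env.get_image('wrist');print(np.round(d['mount'],3))
```

```text
[[ 0.    -0.268  0.963 -0.164]
 [ 1.     0.001  0.     0.   ]
 [-0.001  0.963  0.268 -0.073]
 [ 0.     0.     0.     1.   ]]
```

Call:
{"name": "arm_command", "arguments": {"deltas": [{"offset": [3,0,0.1],"turn": 0.2,"claw": 0},{"offset": [2,0,0],"turn": 0,"claw": 0},{"offset": [0,0,0],"turn": 0,"claw": 0}]}}

```text
clock: 32.4
ee_pos: [0.4916, -0.1285, 0.0845]
tcp_rot: [0.084, 0.703, -0.083, 0.701]
contact_force: [-0.6, 0.6, -1.0]
gripper_width: 0.0219
```

Call:
{"name": "arm_command", "arguments": {"deltas": [{"offset": [2.8,0,0],"turn": 0,"claw": 0},{"offset": [0.6,0,0],"turn": 0,"claw": 0},{"offset": [0.3,0,0],"turn": 0,"claw": 0},{"offset": [0.1,0,0],"turn": 0,"claw": 0},{"offset": [0,0,0],"turn": 0,"claw": 0}]}}

```text
clock: 33.02
ee_pos: [0.4929, -0.1287, 0.0488]
tcp_rot: [0.084, 0.702, -0.084, 0.702]
contact_force: [-3.4, 0.9, 4.6]
gripper_width: 0.0219
```

Call:
{"name": "arm_command", "arguments": {"deltas": [{"offset": [0.1,0,0],"turn": 0,"claw": 0},{"offset": [0,0,0],"turn": 0,"claw": 0.38},{"offset": [0,0,0],"turn": 0,"claw": 0.38},{"offset": [-1,0,0],"turn": 0,"claw": 0.38},{"offset": [-3,0,0],"turn": 0,"claw": 0.38},{"offset": [-4,0,0],"turn": 0,"claw": 0.38},{"offset": [-4,0,0],"turn": 0,"claw": 0.38},{"offset": [0,0,0],"turn": 0,"claw": 0.38}]}}

```text
clock: 34.02
ee_pos: [0.4949, -0.1289, 0.1699]
tcp_rot: [0.084, 0.7, -0.084, 0.704]
contact_force: [0.0, 0.4, 0.0]
gripper_width: 0.0334
```

Run:
```python
from h import *
s=st();d=wcam();cv2.imwrite('pics/w11.png',d['img']);print(wnet('holder'),wnet('holder_0_jaws'))
h=cw([39,-35,0]);print(h)
# handle: tool y from 76.5 to 166.5 (cabinet -x) 
plan([(.445,-.10,.18,100),(.47,-.21,.19,166.5),(h[0]-.002,h[1]-.002,.19,166.5)],.3)
print(np.round(s['joint_pos'],2))
```

```text
t 34.02 p [ 0.4949 -0.1289  0.1699] w 0.0334 F [0.  0.4 0. ]
R [[0.005, 0.236, 0.972], [-0.002, 0.972, -0.236], [-1.0, -0.0, 0.006]]
[([0.507, -0.136, 0.049], 0.94), ([0.489, -0.181, 0.046], 0.73), ([0.478, -0.229, 0.05], 0.68), ([0.514, 0.056, 0.009], 0.64)] [([0.455, -0.173, 0.047], 0.6)]
[ 0.56055184 -0.23183732  0.        ]
start [ 0.4923 -0.1292  0.1662] 76.3
(0.445, -0.1, 0.18, 100)
[{"offset": [-0.5, 0.6, -1.8], "turn": -8.0, "claw": 0.3}, {"offset": [-0.4, 0.8, -1.6], "turn": -8.0, "claw": 0.3}, {"offset": [-0.5, 1.0, -1.6], "turn": -7.7, "claw": 0.3}]
(0.47, -0.21, 0.19, 166.5)
[{"offset": [-0.1, -1.6, 0.1], "turn": -9.0, "claw": 0.3}, {"offset": [-0.1, -1.6, -0.2], "turn": -10.0, "claw": 0.3}, {"offset": [-0.2, -1.5, -0.4], "turn": -9.0, "claw": 0.3}, {"offset": [-0.1, -1.5, -0.7], "turn": -10.0, "claw": 0.3}, {"offset": [-0.2, -1.3, -0.9], "turn": -9.0, "claw": 0.3}, {"offset": [-0.1, -1.2, -1.1], "turn": -10.0, "claw": 0.3}, {"offset": [-0.2, -0.9, -1.4], "turn": -9.5, "claw": 0.3}]
(np.float64(0.5585518391605527), np.float64(-0.233837316404299), 0.19, 166.5)
[{"offset": [0.0, -4.6, -0.1], "turn": 0.0, "claw": 0.3}, {"offset": [0.0, -4.6, -0.1], "turn": 0.0, "claw": 0.3}]
[ 1.03  0.51 -1.14  1.95  0.55  1.03  0.97]
```

View pics/w11.png

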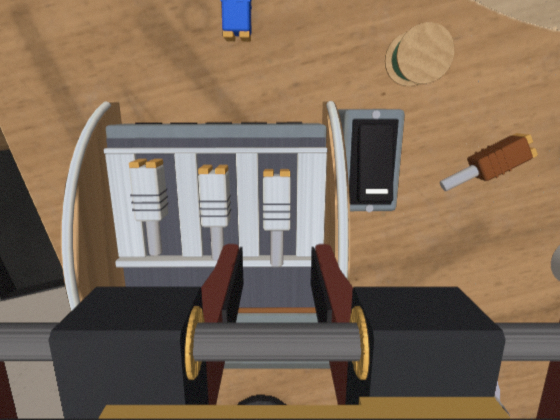

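C sits about 8 mm further back than A: its shank end (277,265) is over the back stop (rows 257–266). The others are fine. I'll regrip C and bring it 6 mm forward.

Call:
{"name": "arm_command", "arguments": {"deltas": [{"offset": [4,0,0],"turn": 0,"claw": 0.38},{"offset": [4,0,0],"turn": 0,"claw": 0.38},{"offset": [3,0,0],"turn": 0,"claw": 0.38},{"offset": [0.9,0,0],"turn": 0,"claw": 0.38},{"offset": [0,0,0],"turn": 0,"claw": 0},{"offset": [0,0,0],"turn": 0,"claw": 0},{"offset": [0,0,0],"turn": 0,"claw": 0}]}}

```text
clock: 35.05
ee_pos: [0.4933, -0.1292, 0.0485]
tcp_rot: [0.084, 0.702, -0.084, 0.703]
contact_force: [-0.3, -0.2, -0.6]
gripper_width: 0.0216
```

Call:
{"name": "arm_command", "arguments": {"deltas": [{"offset": [-1,0,0],"turn": 0,"claw": 0},{"offset": [0,0,-0.6],"turn": 0,"claw": 0},{"offset": [0.7,0,0],"turn": 0,"claw": 0},{"offset": [0.3,0,0],"turn": 0,"claw": 0},{"offset": [0.2,0,0],"turn": 0,"claw": 0},{"offset": [0,0,0],"turn": 0,"claw": 0}]}}

```text
clock: 35.8
ee_pos: [0.4877, -0.128, 0.0462]
tcp_rot: [0.084, 0.702, -0.084, 0.702]
contact_force: [-1.2, -1.7, 10.0]
gripper_width: 0.0218
```

Call:
{"name": "arm_command", "arguments": {"deltas": [{"offset": [0,0,0],"turn": 0,"claw": 0.38},{"offset": [0,0,0],"turn": 0,"claw": 0.38},{"offset": [-1,0,0],"turn": 0,"claw": 0.38},{"offset": [-3,0,0],"turn": 0,"claw": 0.38},{"offset": [-4,0,0],"turn": 0,"claw": 0.38},{"offset": [-4,0,0],"turn": 0,"claw": 0.38},{"offset": [0,0,0],"turn": 0,"claw": 0.38},{"offset": [0,0,0],"turn": 0,"claw": 0.38}]}}

```text
clock: 36.8
ee_pos: [0.4865, -0.1278, 0.1654]
tcp_rot: [0.084, 0.702, -0.084, 0.702]
contact_force: [0.1, -0.2, -0.5]
gripper_width: 0.0334
```

Run:
```python
from h import *
s=st();d=wcam();cv2.imwrite('pics/w12.png',d['img'])
for x in env.silhouettes('wrist','holder'):
    ys,xs=np.nonzero(x['region'])
    if len(ys) and 90<xs.mean()<320:
        r0,r1=ys.min(),ys.max();c0=xs[ys<r0+4].mean();c1=xs[ys>r1-4].mean()
        a,b=[R.from_euler('z',-YAW,degrees=True).apply(ray(d,u,.049)-CAB)*1000 for u in((c0,r0),(c1,r1))]
        print(round(x['confidence'],2),'rows',r0,r1,'cols',c0.round(),c1.round(),'jaw end',a.round(1),'shank end',b.round(1))
print(wnet('holder'))
img=d['img'];g=cv2.cvtColor(img,cv2.COLOR_BGR2GRAY)
print('stop rows, col 300 and 255:',g[240:285,296].tolist(),g[240:285,240].tolist())
```

```text
t 36.8 p [ 0.4865 -0.1278  0.1654] w 0.0334 F [ 0.1 -0.2 -0.5]
R [[-0.001, 0.236, 0.972], [-0.0, 0.972, -0.236], [-1.0, -0.0, -0.0]]
0.89 rows 171 267 cols 148.0 155.0 jaw end [-84.  -51.8  49. ] shank end [ -1.8 -54.3  49. ]
0.73 rows 177 266 cols 215.0 214.0 jaw end [-79.2   0.3  49. ] shank end [-2.6 -4.2 49. ]
0.72 rows 173 269 cols 275.0 277.0 jaw end [-82.3  48.3  49. ] shank end [ 0.2 49.5 49. ]
0.63 rows 0 53 cols 237.0 238.0 jaw end [-204.3   21.8   49. ] shank end [-170.    21.6   49. ]
[([0.515, 0.053, 0.01], 0.86), ([0.475, -0.231, 0.049], 0.74), ([0.501, -0.133, 0.045], 0.66), ([0.49, -0.181, 0.046], 0.63)]
stop rows, col 300 and 255: [87, 85, 88, 90, 88, 86, 85, 88, 89, 89, 89, 89, 91, 87, 89, 91, 91, 92, 93, 94, 94, 96, 95, 96, 97, 100, 101, 138, 158, 159, 163, 161, 168, 194, 203, 207, 202, 205, 167, 114, 88, 86, 86, 88, 88] [197, 192, 194, 196, 190, 190, 149, 84, 41, 23, 31, 32, 22, 29, 22, 24, 23, 13, 22, 9, 20, 19, 11, 20, 18, 20, 19, 21, 12, 16, 20, 18, 19, 16, 16, 23, 20, 17, 17, 17, 15, 21, 21, 19, 6]
```

C now spans rows 173–269, alongside A's 171–267 and clear of the stop. Its TCP height (46 mm) on floor contact says it lies flat. Next, closing the door.

Run:
```python
from h import *
plan([(.45,-.19,.185,60),(.46,-.21,.185,-13.5),(.5575,-.234,.185,-13.5)],.3)
```

```text
start [ 0.4862 -0.1275  0.1647] 76.4
(0.45, -0.19, 0.185, 60)
[{"offset": [-1.0, -3.5, -1.0], "turn": 8.0, "claw": 0.3}, {"offset": [-1.0, -3.5, -0.6], "turn": 8.4, "claw": 0.3}]
(0.46, -0.21, 0.185, -13.5)
[{"offset": [0.0, -0.2, 0.3], "turn": 10.0, "claw": 0.3}, {"offset": [0.0, -0.1, 0.3], "turn": 11.0, "claw": 0.3}, {"offset": [0.0, -0.1, 0.3], "turn": 10.0, "claw": 0.3}, {"offset": [0.0, 0.0, 0.3], "turn": 11.0, "claw": 0.3}, {"offset": [0.0, 0.0, 0.3], "turn": 10.0, "claw": 0.3}, {"offset": [0.0, 0.1, 0.3], "turn": 11.0, "claw": 0.3}, {"offset": [0.0, 0.2, 0.3], "turn": 10.5, "claw": 0.3}]
(0.5575, -0.234, 0.185, -13.5)
[{"offset": [0.0, 5.0, 0.0], "turn": 0.0, "claw": 0.3}, {"offset": [0.0, 5.1, 0.1], "turn": 0.0, "claw": 0.3}]
```

Call:
{"name": "arm_command", "arguments": {"deltas": [{"offset": [-1.0,-3.5,-1.0],"turn": 8.0,"claw": 0.3},{"offset": [-1.0,-3.5,-0.6],"turn": 8.4,"claw": 0.3},{"offset": [0.0,-0.2,0.3],"turn": 10.0,"claw": 0.3},{"offset": [0.0,-0.1,0.3],"turn": 10.5,"claw": 0.3},{"offset": [0.0,-0.1,0.3],"turn": 10.5,"claw": 0.3},{"offset": [0.0,0.0,0.3],"turn": 10.5,"claw": 0.3},{"offset": [0.0,0.0,0.3],"turn": 10.5,"claw": 0.3},{"offset": [0.0,0.1,0.3],"turn": 10.5,"claw": 0.3}]}}

```text
clock: 37.95
ee_pos: [0.4582, -0.2065, 0.1848]
tcp_rot: [-0.512, -0.488, 0.512, -0.487]
contact_force: [0.0, -0.3, 0.4]
gripper_width: 0.0264
```

Call:
{"name": "arm_command", "arguments": {"deltas": [{"offset": [0.0,0.2,0.3],"turn": 10.5,"claw": 0.3},{"offset": [0,0,0],"turn": 0.5,"claw": 0.3},{"offset": [0,0,0],"turn": 0,"claw": 0.3},{"offset": [0,0,0],"turn": 0,"claw": 0.3}]}}

```text
clock: 38.45
ee_pos: [0.4604, -0.2096, 0.1854]
tcp_rot: [-0.555, -0.438, 0.555, -0.438]
contact_force: [-0.1, 0.3, -0.4]
gripper_width: 0.0261
```

Run:
```python
from h import *
s=st();d=wcam();print(np.round(s['joint_pos'],2));cv2.imwrite('pics/w13.png',d['img']);print(wnet('handle'),wnet('holder'))
plan([(.5575,-.234,.185,-13.5),(.5575,-.234,.122,-13.5)],.3)
```

```text
t 38.45 p [ 0.4604 -0.2096  0.1854] w 0.0261 F [-0.1  0.3 -0.4]
R [[-0.0, 0.973, -0.232], [0.0, -0.232, -0.973], [-1.0, -0.0, -0.0]]
[ 0.98  0.35 -0.81  1.95  0.3   0.97 -0.21]
[([0.554, -0.235, 0.138], 0.87)] [([0.5, -0.134, 0.047], 0.9), ([0.326, -0.12, 0.01], 0.69), ([0.476, -0.23, 0.046], 0.58), ([0.491, -0.18, 0.046], 0.57)]
start [ 0.4605 -0.2098  0.1856] -13.5
(0.5575, -0.234, 0.185, -13.5)
[{"offset": [0.0, 5.0, 0.0], "turn": 0.0, "claw": 0.3}, {"offset": [0.1, 5.0, 0.1], "turn": 0.0, "claw": 0.3}]
(0.5575, -0.234, 0.122, -13.5)
[{"offset": [3.1, 0.0, 0.0], "turn": 0.0, "claw": 0.3}, {"offset": [3.2, 0.0, 0.0], "turn": 0.0, "claw": 0.3}]
```

Call:
{"name": "arm_command", "arguments": {"deltas": [{"offset": [0,5,0],"turn": 0,"claw": 0.3},{"offset": [0,5,0.1],"turn": 0,"claw": 0.3},{"offset": [0,0,0],"turn": 0,"claw": 0.3},{"offset": [4,0,0],"turn": 0,"claw": 0.3},{"offset": [2.3,0,0],"turn": 0,"claw": 0.3},{"offset": [0,0,0],"turn": 0,"claw": 0.3}]}}

```text
clock: 39.35
ee_pos: [0.5554, -0.2338, 0.1211]
tcp_rot: [-0.555, -0.439, 0.556, -0.436]
contact_force: [0.0, -0.0, 0.8]
gripper_width: 0.026
```

Call:
{"name": "arm_command", "arguments": {"deltas": [{"offset": [0,0,0],"turn": 0,"claw": 0},{"offset": [0,0,0],"turn": 0,"claw": 0},{"offset": [0,0,0],"turn": 0,"claw": 0}], "grip_force": 15}}

```text
clock: 39.72
ee_pos: [0.5574, -0.2342, 0.124]
tcp_rot: [-0.555, -0.437, 0.556, -0.438]
contact_force: [-3.9, 1.7, 6.5]
gripper_width: 0.0116
```

Bar gripped. Pulling it shut along the reversed arc.

Call:
{"name": "arm_command", "arguments": {"deltas": [{"offset": [-0.3,-1.5,0],"turn": 0,"claw": 0},{"offset": [-0.1,-1.6,0],"turn": 0,"claw": 0},{"offset": [0,-1.6,0],"turn": 0,"claw": 0},{"offset": [0.2,-1.5,0],"turn": 0,"claw": 0},{"offset": [0.3,-1.6,0],"turn": 0,"claw": 0},{"offset": [0.5,-1.5,0],"turn": 0,"claw": 0}]}}

```text
clock: 40.48
ee_pos: [0.4662, -0.2121, 0.1172]
tcp_rot: [-0.555, -0.437, 0.555, -0.438]
contact_force: [2.4, -0.9, 2.9]
gripper_width: 0.0119
```

Call:
{"name": "arm_command", "arguments": {"deltas": [{"offset": [0.6,-1.5,0],"turn": 0,"claw": 0},{"offset": [0.7,-1.4,0],"turn": 0,"claw": 0},{"offset": [0.9,-1.3,0],"turn": 0,"claw": 0},{"offset": [1.0,-1.3,0],"turn": 0,"claw": 0},{"offset": [1.1,-1.1,0],"turn": 0,"claw": 0},{"offset": [1.2,-1.0,0],"turn": 0,"claw": 0},{"offset": [0,0,0],"turn": 0,"claw": 0}]}}

```text
clock: 41.35
ee_pos: [0.3927, -0.1943, 0.0604]
tcp_rot: [0.556, 0.438, -0.555, 0.437]
contact_force: [5.2, -0.3, -8.0]
gripper_width: 0.0117
```

Call:
{"name": "arm_command", "arguments": {"deltas": [{"offset": [0.3,-0.2,0],"turn": 0,"claw": 0},{"offset": [0,0,0],"turn": 0,"claw": 0},{"offset": [0,0,0],"turn": 0,"claw": 0}]}}

```text
clock: 41.72
ee_pos: [0.3926, -0.1944, 0.0591]
tcp_rot: [0.556, 0.437, -0.555, 0.438]
contact_force: [3.0, -0.1, 10.7]
gripper_width: 0.0111
```

Call:
{"name": "arm_command", "arguments": {"deltas": [{"offset": [0,0,0],"turn": 0,"claw": 0.3},{"offset": [0,0,0],"turn": 0,"claw": 0.3},{"offset": [-3,0,0],"turn": 0,"claw": 0.3},{"offset": [-5,0,0],"turn": 0,"claw": 0.3},{"offset": [-3,0,0],"turn": 0,"claw": 0},{"offset": [0,0,0],"turn": 0,"claw": 0},{"offset": [0,0,0],"turn": 0,"claw": 0}]}}

```text
clock: 42.6
ee_pos: [0.39, -0.1942, 0.1675]
tcp_rot: [-0.555, -0.438, 0.556, -0.437]
contact_force: [0.2, -0.6, -0.2]
gripper_width: 0.0015
```

Run:
```python
from h import *
s=st();d=wcam();cv2.imwrite('pics/w14.png',d['img']);print('handle',wnet('handle'),'shut',cw([-131,-35,76]))
env.get_image('scene');print([np.round(x['at'],3) for x in env.tip_of('scene','handle')])
f=cw([-60,123,0]);print(f)
plan([(.42,-.1,.17,-60),(f[0],f[1],.165,-103.5)],0)
```

```text
t 42.6 p [ 0.39   -0.1942  0.1675] w 0.0015 F [ 0.2 -0.6 -0.2]
R [[-0.002, 0.972, -0.235], [0.001, -0.235, -0.972], [-1.0, -0.002, 0.0]]
handle [([0.389, -0.195, 0.076], 0.57)] shut [ 0.39524895 -0.1921516   0.076     ]
[array([ 0.392, -0.191,  0.076])]
[ 0.50117158 -0.05509178  0.        ]
start [ 0.3905 -0.1938  0.1675] -13.5
(0.42, -0.1, 0.17, -60)
[{"offset": [0.0, 0.1, -2.0], "turn": 9.0, "claw": 0}, {"offset": [-0.1, -0.2, -2.0], "turn": 9.0, "claw": 0}, {"offset": [0.0, -0.5, -1.9], "turn": 9.0, "claw": 0}, {"offset": [-0.1, -0.7, -1.8], "turn": 10.0, "claw": 0}, {"offset": [0.0, -1.0, -1.6], "turn": 9.5, "claw": 0}]
(np.float64(0.5011715845304158), np.float64(-0.05509177795973147), 0.165, -103.5)
[{"offset": [0.1, 0.0, -1.9], "turn": 9.0, "claw": 0}, {"offset": [0.1, -0.3, -1.8], "turn": 9.0, "claw": 0}, {"offset": [0.1, -0.5, -1.8], "turn": 8.0, "claw": 0}, {"offset": [0.1, -0.8, -1.7], "turn": 9.0, "claw": 0}, {"offset": [0.1, -1.0, -1.5], "turn": 8.5, "claw": 0}]
```

Door is shut: bar at (0.389–0.392, -0.19, 0.076), the same as at the start, and held against its stop. For the rear rocker press I'll turn the wrist so the camera faces away from the lamp head.

Run:
```python
from h import *
f=cw([-61,123,0]);print(f)
plan([(.42,-.1,.17,40),(.44,-.06,.165,90),(f[0],f[1],.13,90)],0)
```

```text
[ 0.50019921 -0.05485833  0.        ]
start [ 0.3905 -0.1938  0.1675] -13.5
(0.42, -0.1, 0.17, 40)
[{"offset": [0.0, 0.1, -1.6], "turn": -9.0, "claw": 0}, {"offset": [0.0, 0.4, -1.6], "turn": -9.0, "claw": 0}, {"offset": [-0.1, 0.6, -1.5], "turn": -9.0, "claw": 0}, {"offset": [0.0, 0.8, -1.4], "turn": -9.0, "claw": 0}, {"offset": [-0.1, 1.1, -1.3], "turn": -9.0, "claw": 0}, {"offset": [0.0, 1.2, -1.1], "turn": -8.5, "claw": 0}]
(0.44, -0.06, 0.165, 90)
[{"offset": [0.1, 0.8, -0.4], "turn": -10.0, "claw": 0}, {"offset": [0.1, 0.9, -0.2], "turn": -10.0, "claw": 0}, {"offset": [0.1, 0.9, 0.0], "turn": -10.0, "claw": 0}, {"offset": [0.1, 0.9, 0.1], "turn": -10.0, "claw": 0}, {"offset": [0.1, 0.8, 0.3], "turn": -10.0, "claw": 0}]
(np.float64(0.5001992146100182), np.float64(-0.05485833259587555), 0.13, 90)
[{"offset": [1.7, 0.3, 3.0], "turn": 0.0, "claw": 0}, {"offset": [1.8, 0.3, 3.0], "turn": 0.0, "claw": 0}]
```

Call:
{"name": "arm_command", "arguments": {"deltas": [{"offset": [0.0,0.1,-1.6],"turn": -9.0,"claw": 0},{"offset": [0.0,0.4,-1.6],"turn": -9.0,"claw": 0},{"offset": [-0.1,0.6,-1.5],"turn": -9.0,"claw": 0},{"offset": [0.0,0.8,-1.4],"turn": -9.0,"claw": 0},{"offset": [-0.1,1.1,-1.3],"turn": -9.0,"claw": 0},{"offset": [0.0,1.2,-1.1],"turn": -8.5,"claw": 0}]}}

```text
clock: 43.55
ee_pos: [0.4202, -0.0998, 0.1701]
tcp_rot: [0.297, 0.642, -0.297, 0.641]
contact_force: [-0.2, 0.2, -0.6]
gripper_width: 0.0002
```

Run:
```python
from h import *
s=st();print(np.round(s['joint_pos'],2))
```

```text
t 43.55 p [ 0.4202 -0.0998  0.1701] w 0.0002 F [-0.2  0.2 -0.6]
R [[-0.001, 0.763, 0.646], [0.001, 0.646, -0.763], [-1.0, -0.0, -0.001]]
[ 1.06  0.32 -1.1   2.11  0.36  0.92  0.46]
```

Call:
{"name": "arm_command", "arguments": {"deltas": [{"offset": [0.1,0.8,-0.4],"turn": -10.0,"claw": 0},{"offset": [0.1,0.9,-0.2],"turn": -10.0,"claw": 0},{"offset": [0,0,0],"turn": 0,"claw": 0}]}}

```text
clock: 43.92
ee_pos: [0.428, -0.0834, 0.1681]
tcp_rot: [0.184, 0.683, -0.183, 0.682]
contact_force: [-0.6, -0.9, 0.0]
gripper_width: 0.0004
```

Run:
```python
from h import *
s=st();print(np.round(s['joint_pos'],2))
```

```text
t 43.92 p [ 0.428  -0.0834  0.1681] w 0.0004 F [-0.6 -0.9  0. ]
R [[-0.001, 0.501, 0.866], [0.002, 0.866, -0.501], [-1.0, 0.001, -0.002]]
[ 1.06  0.36 -1.18  2.1   0.42  0.94  0.7 ]
```

Call:
{"name": "arm_command", "arguments": {"deltas": [{"offset": [0.1,1.3,0.9],"turn": -5,"claw": 0},{"offset": [0.1,1.3,1.1],"turn": -5,"claw": 0},{"offset": [0,1,1.3],"turn": -5,"claw": 0},{"offset": [0,0.5,1.5],"turn": -5,"claw": 0},{"offset": [0,0,0],"turn": 0,"claw": 0},{"offset": [0,0,0],"turn": 0,"claw": 0}]}}

```text
clock: 44.68
ee_pos: [0.4885, -0.0646, 0.1663]
tcp_rot: [0.063, 0.705, -0.063, 0.704]
contact_force: [0.3, 0.2, 0.4]
gripper_width: 0.0003
```

Run:
```python
from h import *
s=st();print(np.round(s['joint_pos'],2));f=cw([-61,123,0])
d=wcam();cv2.imwrite('pics/w15.png',d['img']);print(wnet('rocker_rear'),wnet('rocker_front'))
plan([(f[0],f[1],.13,82)],0)
```

```text
t 44.67 p [ 0.4885 -0.0646  0.1663] w 0.0003 F [0.3 0.2 0.4]
R [[-0.001, 0.178, 0.984], [-0.0, 0.984, -0.178], [-1.0, -0.0, -0.001]]
[ 0.94  0.5  -1.18  1.98  0.55  1.02  0.89]
[([0.495, -0.051, 0.077], 0.6)] [([0.462, -0.044, 0.062], 0.7)]
start [ 0.4887 -0.0646  0.1666] 79.9
(np.float64(0.5001992146100182), np.float64(-0.05485833259587555), 0.13, 82)
[{"offset": [3.7, 1.2, 1.0], "turn": -2.1, "claw": 0}]
```

Call:
{"name": "arm_command", "arguments": {"deltas": [{"offset": [2,0.6,0.5],"turn": -1,"claw": 0},{"offset": [1.7,0.5,0.5],"turn": -1,"claw": 0},{"offset": [3,0,0],"turn": 0,"claw": 0},{"offset": [2,0,0],"turn": 0,"claw": 0},{"offset": [0.5,0,0],"turn": 0,"claw": 0},{"offset": [0.4,0,0],"turn": 0,"claw": 0},{"offset": [0.3,0,0],"turn": 0,"claw": 0},{"offset": [0,0,0],"turn": 0,"claw": 0}]}}

```text
clock: 45.82
ee_pos: [0.5008, -0.0551, 0.0678]
tcp_rot: [0.05, 0.705, -0.05, 0.705]
contact_force: [-0.8, 0.5, -0.4]
gripper_width: 0.0004
```

Call:
{"name": "arm_command", "arguments": {"deltas": [{"offset": [0.2,0,0],"turn": 0,"claw": 0},{"offset": [0.1,0,0],"turn": 0,"claw": 0},{"offset": [0,0,0],"turn": 0,"claw": 0}]}}

```text
clock: 46.2
ee_pos: [0.5009, -0.055, 0.0655]
tcp_rot: [0.049, 0.705, -0.05, 0.705]
contact_force: [-3.7, -1.0, 12.0]
gripper_width: 0.0003
```

Call:
{"name": "arm_command", "arguments": {"deltas": [{"offset": [-4,0,0],"turn": 0,"claw": 0},{"offset": [-5,0,-1.2],"turn": 0,"claw": 0},{"offset": [-1,0,-1.2],"turn": 0,"claw": 0},{"offset": [0,0,-1.2],"turn": 0,"claw": 0},{"offset": [0,0,-1.5],"turn": 0,"claw": 0},{"offset": [0,0,0],"turn": 0,"claw": 0},{"offset": [0,0,0],"turn": 0,"claw": 0}]}}

```text
clock: 47.08
ee_pos: [0.4505, -0.0482, 0.1643]
tcp_rot: [0.05, 0.706, -0.05, 0.705]
contact_force: [0.1, -0.3, -0.3]
gripper_width: 0.0008
```

Run:
```python
from h import *
s=st();d=wcam();print(wnet('rocker_rear'),wnet('rocker_front'),wnet('handle'))
t=env.get_image('scene')
for l in('rocker_rear','rocker_front','handle','solder_tin','felt_stick','wax_spool','holder'):print(l,[(np.round(x['at'],3).tolist(),round(x['confidence'],2)) for x in env.tip_of('scene',l)][:3])
w=d['img'];sc=cv2.resize(t['img'][90:230,270:440],None,fx=2,fy=2,interpolation=cv2.INTER_CUBIC)
c=np.zeros((420,900,3),np.uint8);c[:,:560]=w;c[:280,560:900]=sc;cv2.imwrite('pics/fin.png',cv2.resize(c,None,fx=.88,fy=.88))
```

```text
t 47.08 p [ 0.4505 -0.0482  0.1643] w 0.0008 F [ 0.1 -0.3 -0.3]
R [[-0.0, 0.14, 0.99], [0.0, 0.99, -0.14], [-1.0, 0.0, -0.0]]
[] [([0.465, -0.043, 0.071], 0.74)] [([0.388, -0.196, 0.075], 0.94)]
rocker_rear [([0.503, -0.058, 0.066], 0.6)]
rocker_front [([0.46, -0.046, 0.074], 0.72)]
handle [([0.392, -0.192, 0.073], 0.62)]
solder_tin [([0.631, 0.145, -0.001], 0.6)]
felt_stick [([0.654, 0.287, 0.0], 0.88), ([0.464, -0.048, 0.074], 0.29)]
wax_spool [([0.41, 0.005, -0.001], 0.52)]
holder [([0.51, 0.052, 0.012], 0.8), ([0.325, -0.119, 0.01], 0.51)]
```

View pics/fin.png

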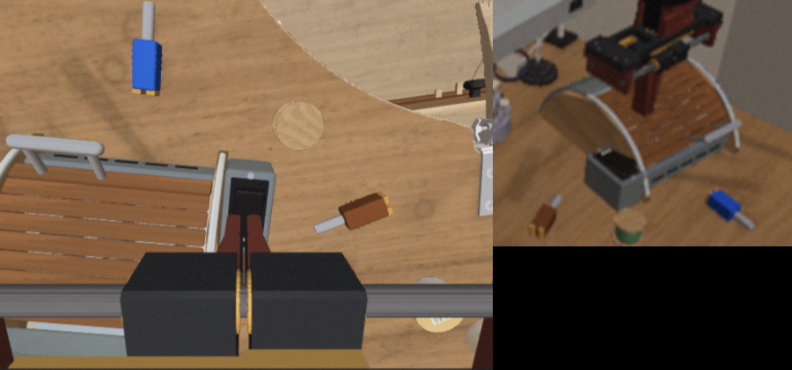

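The door is down on the sill with its bar at (55,147). The rocker's front is raised (0.071–0.074 against 0.062 when off), so it's on, and the tin, stick and spool haven't moved. Handing in.

```bash
python3 -c "
from bench import env
print(env.job_done())"
```

```text
the job is handed in; nothing more can be done
None
```

The job is done and handed in at about 47 s of the 210 s. I switched the lamp off at the rocker and rolled the door back to its stop. The three aluminium holders went into the three lanes, one each, jaws to the front. Then I rolled the door fully shut, and last of all switched the lamp on again.

**What the last checks showed:**
- **Door:** the bar reads (0.388–0.392, -0.19, about 0.075), the same as at the start.
- **Rocker:** the rear end reads 66 mm and the front 71–74 mm, which is the "on" position. The network missed the rear end in the last wrist picture, so that reading is from the scene camera only.
- **Bystanders:** the tin, felt stick, spool and the blue and brown look-alikes are where they were.

**What went wrong or was less certain:**
- **Left-lane holder:** I first set it about 8 mm too far back, with its shank over the back stop. I gripped it again and moved it forward. I rechecked that by outline and contact height only, without viewing another picture.
- **Right-lane holder:** it sits close to the front lip, about 3 mm away.
- **Rocker push:** the first push (off) reached 34 N at the tool, which is under the 40 N limit.

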